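# Load the desiccator rack tray and push it home

### The arm

A 6-joint arm with a two-finger parallel gripper is mounted at the origin on the work surface. World frame = base frame: x ahead of the robot, y to its left, z up, the work surface at z = 0. Lengths are in m, angles in rad, forces in N, time in s.
With the tool pointing down it reaches from about 0.375 to 0.9 m from the base axis. Payload 3.1 kg.
Tool frame: the origin (TCP) lies between the finger pads; the fingertips stand 17 mm ahead of it and the grasp point (between the pads) lies 2 mm behind it; z points along the fingers, y is the line along which they close (so a half turn about z gives the same grasp; the last joint's range is limited). The gripper opens to 85 mm and grips with 20 to 120 N. Pads are 22 mm wide; open, the fingers measure 114 mm over their backs; the gripper's body (76 mm by 85 mm) begins 54 mm behind the grasp point. The pads swing forward as they close: fully open they stand 13 mm farther back than shut.
Start: joints at [-1.353, 0.527, 1.433, -0, 1.181, -0.178], TCP at [0.242, -0.576, 0.248] pointing down, gripper open.
Joint ranges: [-3.08, 3.08], [-0.75, 2.2], [0.22, 2.44], [-1.43, 4.57], [0, 2.65], [-2.85, 2.85]. Speed limits (rad/s): [2.79, 2.79, 3.14, 3.14, 3.14, 3.14].

### API

Orientations are given as a unit quaternion [x, y, z, w].
In Python, from station import sense, vision, order gives the robot as it stands.
- The arm moves only by the shell command python3 -m crank 'ROWS' [OPENING] [FORCE]. ROWS is JSON, a list of rows, each an object with "dp": the shift along the world's x, y, z in units of 30 mm (1.0 is 30 mm), a list of three; "angular": the turn, a rotation vector about the world's x, y, z in degrees, a list of three. In form: [{"dp": [dx, dy, dz], "angular": [ax, ay, az]}, ...]. A call has 1 to 20 rows; each row shifts and turns the commanded pose from where the row before left it; what a row does not reach is not made up. A row lasts 1/10 s, in which the tool goes at most 50 mm and 8.59 degrees, less where a joint would pass 70% of its speed; a pose out of reach is approached as far as the arm can. A call is refused whole if a number of a shift passes 1 or a number of a turn 8.59, either way. A call with a gripper value outside its range is refused whole. OPENING is the closure, from 0 (fully open) to 1 (shut), set as the call begins (- or left out, the last holds). The fingers move at their own pace and stop on an object; FORCE is the grip in N (left out, the last holds). Time passes only in rows, so rows that do not move let the fingers close. It gives the time, the measured TCP pose, the force, the opening and the grip force at its end, in the units of the state.
- sense(): the state, without advancing time (a new reading comes with each control period).
- vision.snapshot(name): name is "scene" or "top"; returns a dict with "image" (400x640x3 uint8, blue, green, red), "range_z" (400x640 float32, m along the optical axis (not along the pixel's ray), 0 where there is no reading), "mtx" (3x3 intrinsics, pixels), "pose" (4x4, takes a point from camera to world coordinates). Camera axes: x right, y down, z forward; pixel columns grow to the right and rows downward; lengths in m; the calibration is good to about 2 mm. A picture is of the moment at which its call begins.
- order.sign_off(): hands the job in; it is judged then, once.
The state is a dict: "t": time; "q": joint angles; "qd": joint speeds; "tau": joint torques, N m; "tcp_pos": TCP position; "tool_rot": TCP orientation; "force": force on the tool from outside, world axes, zero at the start; "ft_torque": the same for the moment, N m; "finger_gap": opening from 0.0 (shut) to 1.0 (fully open); "gripper_force": force on a finger pad.
Only numpy, scipy, OpenCV 4.12 (cv2) and the standard library are available. Lean on these libraries where they do the work, as an engineer would, in place of code of your own. Each camera call takes 0.05 s, during which the arm holds its last target. There are 200 camera calls.

### The job

Load the desiccator: stand every porcelain plate from the draining stand upright between the tines of the pulled-out tray, one plate to a slot, and set the desiccant canister upright in the square bay at the tray's left end. When all are in, push the tray fully home, past its detent, without slamming it, and leave the other things on the bench where they are.

Things in the scene. Friction and masses are not known exactly. Their poses are not given: they have to be found in the camera images.
- tray (a joint): pull-out rack tray of the clear acrylic cabinet; 0 = fully home at its inner stop, held by a sprung detent; grows to 0.15 m as it is pulled out towards the robot; starts 0.13 to 0.15 out. It slides stiffly (about 2 N); between 14 and 6 mm it takes about 7 N to pass the detent, which draws it in over the last 5 mm and keeps it at 0 to 1 mm
- cabinet: desiccator cabinet, fixed: clear acrylic with white edges, 148 deep (x) x 322 wide (y) x 112 mm high, origin on the bench at the centre of its open front, x into the cabinet; the tray slides out along its -x. It has a roof: the tray can be loaded only while out; at 0.13 out the slots' and the bay's centre line lies 62 mm in front of the cabinet
- handle (a point): centre of the steel bar handle on the tray's white front panel (moves with the tray): an 11 mm bar, 100 mm long along y, its centre 22 mm above the bench and 35 mm in front of the panel; pushing it along the cabinet's +x closes the tray. The panel's top is 38 mm above the bench
- bay (a point): centre of the floor of the square bay at the tray's left (+y) end, 6 mm above the bench: 70 mm square inside, its walls reach 24 mm above the bench (the tray's front panel, 60 mm in front of the bay's centre, reaches 38 mm); axes as the cabinet's
- canister: the desiccant canister: a round aluminium can with a black perforated top, 60 mm diameter, 60 mm high, about 160 g, origin at the centre of its underside, z up; starts upright on the bench
- stand: grey sloped draining stand, fixed, 388 mm wide (y), origin on the bench, four places 88 mm apart in y. A plate leans there 25 degrees back from upright towards -x (the robot), face to +x and up, its centre 56 mm above the bench, its rim on two pegs (46 mm apart, 18 mm long). The board behind ends 10 mm up the slope from the plates' centres: the top 28 mm of each plate is free on both faces
- plate1: a white porcelain desiccator plate: a flat perforated disc, 76 mm diameter, 10 mm thick, about 100 g, origin at its very centre, z axis = the disc's axis (square to its faces); starts leaning in one of the four places of the stand; may be absent
- plate2: a white porcelain desiccator plate: a flat perforated disc, 76 mm diameter, 10 mm thick, about 100 g, origin at its very centre, z axis = the disc's axis (square to its faces); starts leaning in one of the four places of the stand; may be absent
- plate3: a white porcelain desiccator plate: a flat perforated disc, 76 mm diameter, 10 mm thick, about 100 g, origin at its very centre, z axis = the disc's axis (square to its faces); starts leaning in one of the four places of the stand; may be absent
- plate4: a white porcelain desiccator plate: a flat perforated disc, 76 mm diameter, 10 mm thick, about 100 g, origin at its very centre, z axis = the disc's axis (square to its faces); starts leaning in one of the four places of the stand; may be absent
- slot1 (a point): slot 1 of 4 in the tray (1 is rightmost, -y; 48 mm apart along y): where the centre of a plate standing fully down lies, 46 mm above the bench; axes as the cabinet's: a standing plate's axis lies along y. A slot is a gap of 16.6 mm between two pairs of steel tines (5 mm wires, 46 mm apart along x, tops 56 mm above the bench); two round rails below carry the rim
- slot2 (a point): slot 2 of 4 in the tray (1 is rightmost, -y; 48 mm apart along y): where the centre of a plate standing fully down lies, 46 mm above the bench; axes as the cabinet's: a standing plate's axis lies along y. A slot is a gap of 16.6 mm between two pairs of steel tines (5 mm wires, 46 mm apart along x, tops 56 mm above the bench); two round rails below carry the rim
- slot3 (a point): slot 3 of 4 in the tray (1 is rightmost, -y; 48 mm apart along y): where the centre of a plate standing fully down lies, 46 mm above the bench; axes as the cabinet's: a standing plate's axis lies along y. A slot is a gap of 16.6 mm between two pairs of steel tines (5 mm wires, 46 mm apart along x, tops 56 mm above the bench); two round rails below carry the rim
- slot4 (a point): slot 4 of 4 in the tray (1 is rightmost, -y; 48 mm apart along y): where the centre of a plate standing fully down lies, 46 mm above the bench; axes as the cabinet's: a standing plate's axis lies along y. A slot is a gap of 16.6 mm between two pairs of steel tines (5 mm wires, 46 mm apart along x, tops 56 mm above the bench); two round rails below carry the rim
- beaker: bystander, not to be disturbed: glass beaker, 68 x 90 mm
- bung: bystander, not to be disturbed: black rubber bung, 32 mm
- reagent: bystander, not to be disturbed: amber jar, 54 x 110 mm
- spatula: bystander, not to be disturbed: lab spatula, 170 mm long
- dish: bystander, not to be disturbed: small white evaporating bowl, 70 mm

How it is judged:
By the outcome, as a careful person would: the job done as asked, in the order asked, and still so for the second after the job is handed in, with the robot touching nothing.
Of plate1, plate2, plate3, plate4 only 3 to 4 are there at a start; the rules pass over those that are not, and their reading is None.
At some moment in a run one of canister may be knocked a few centimetres aside while the robot is not near it.
It also fails if it takes over 210 s, if anything falls off the work surface, if the arm or the gripper's body presses on something with over 40 N, if the wrist force passes 120 N, or if a joint passes its speed limit or range.

## Working session

There is one attempt and no reset: what is moved stays moved. The work goes in short steps, Python scripts to look and compute and a shell command to move; the robot and the scene stay as the last step left them, time stands still between calls to the robot, and variables do not carry over. Pictures are saved under pics/ and viewed, at most 14 in all, crops included, and the job is handed in when it is done.

```bash
ls; mkdir -p pics; python3 - <<'E'
from station import sense,vision
import cv2,numpy as np
print(sense())
for n in("scene","top"):
    s=vision.snapshot(n);cv2.imwrite(f"pics/{n}0.png",s["image"]);np.savez(f"{n}0.npz",**s)
    print(n,s["mtx"].tolist(),s["pose"].round(4).tolist())
E
```

```text
pics
{'t': 0.0, 'q': array([-1.35248269e+00,  5.28454791e-01,  1.43390097e+00, -3.59943938e-06,
        1.18139476e+00, -1.78508234e-01]), 'qd': array([ 4.63302448e-04,  1.45884080e-03,  6.39538175e-05,  4.97845539e-04,
       -5.71640921e-04, -9.43997897e-04]), 'tau': array([-5.08620542e-04, -4.42353129e+01, -1.78022915e+01, -2.68082676e-04,
        8.42540700e-03, -4.26008157e-06]), 'tcp_pos': array([ 0.24142815, -0.5757526 ,  0.24734099]), 'tool_rot': array([ 9.80380334e-01,  1.97112246e-01, -2.31361162e-05, -1.07868299e-03]), 'force': array([ 1.39458572, -0.67614153,  0.40065858]), 'ft_torque': array([-0.01251548, -0.03292966, -0.01550421]), 'gripper_force': 0.0, 'finger_gap': 1.0024908319486312}
scene [[382.6905459363665, 0.0, 315.8368432868495], [0.0, 382.6905459363665, 208.63342921008874], [0.0, 0.0, 1.0]] [[0.3418, 0.7379, -0.582, 1.2862], [0.9397, -0.2623, 0.2192, -0.271], [0.0091, -0.6219, -0.7831, 1.0841], [0.0, 0.0, 0.0, 1.0]]
top [[483.97509953674677, 0.0, 317.02287803401885], [0.0, 483.97509953674677, 195.11801185719074], [0.0, 0.0, 1.0]] [[-0.0204, -0.9862, 0.1644, 0.3015], [-0.9997, 0.0228, 0.0126, -0.0158], [-0.0162, -0.1641, -0.9863, 1.5635], [0.0, 0.0, 0.0, 1.0]]
```

View pics/scene0.png

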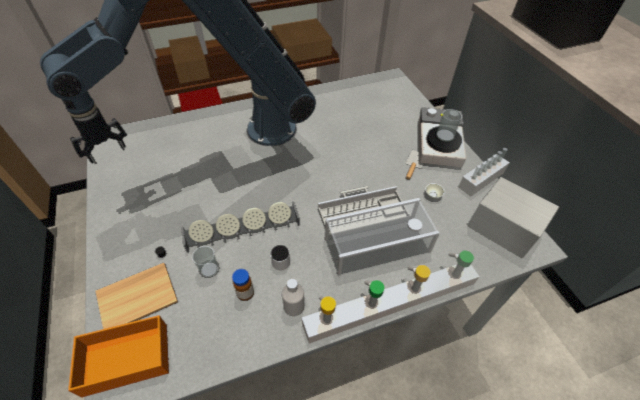

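View pics/top0.png

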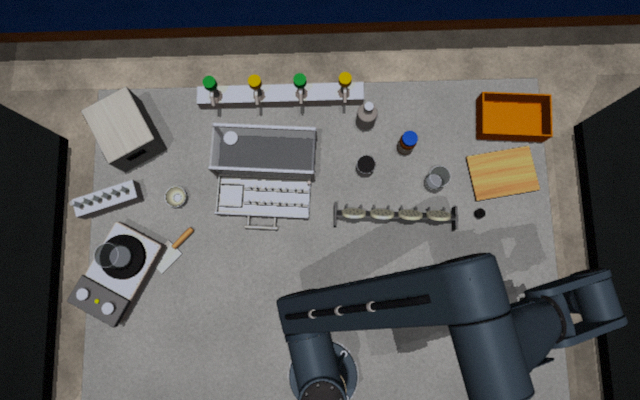

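```bash
cat > h.py <<'E'
import numpy as np,cv2
def load(n): return dict(np.load(n))
def ray(s,u,v,z):
    d=s["pose"][:3,:3]@np.linalg.solve(s["mtx"],[u,v,1]);o=s["pose"][:3,3]
    return o+d*(z-o[2])/d[2]
def proj(s,p):
    c=s["pose"][:3,:3].T@(np.array(p)-s["pose"][:3,3]);q=s["mtx"]@c;return q[:2]/q[2]
def pt(s,u,v):
    z=s["range_z"][int(v),int(u)];return s["pose"][:3,:3]@(np.linalg.solve(s["mtx"],[u,v,1])*z)+s["pose"][:3,3]
E
python3 - <<'E'
from h import *
t=load("top0.npz");s=load("scene0.npz")
cv2.imwrite("pics/c1.png",cv2.resize(t["image"][115:245,200:330],None,fx=4.6,fy=4.6,interpolation=cv2.INTER_CUBIC))
cv2.imwrite("pics/c2.png",cv2.resize(t["image"][140:240,320:470],None,fx=5,fy=5,interpolation=cv2.INTER_CUBIC))
cv2.imwrite("pics/c3.png",cv2.resize(s["image"][180:275,175:305],None,fx=6,fy=6,interpolation=cv2.INTER_CUBIC))
E
```

```text
(no output)
```

View pics/c1.png

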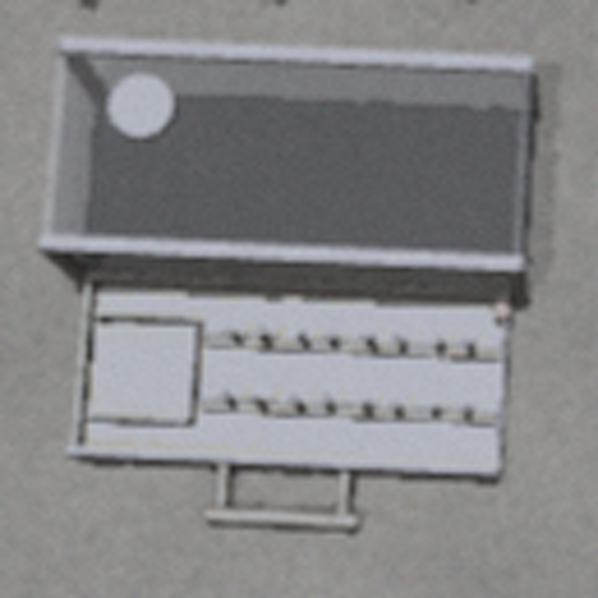

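View pics/c2.png

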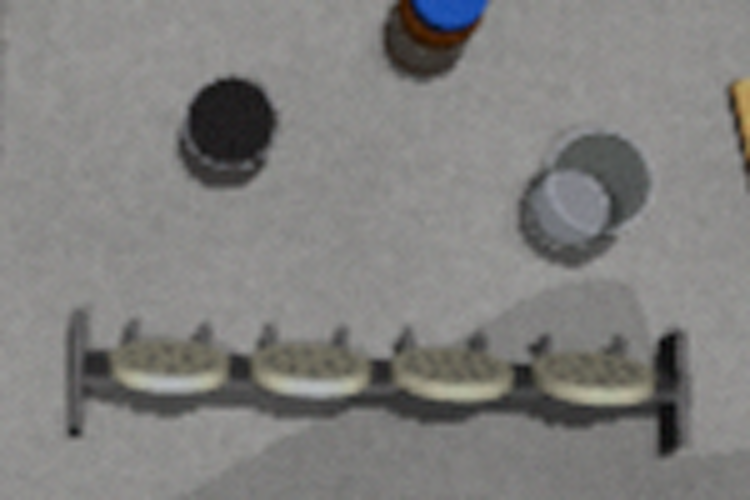

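View pics/c3.png

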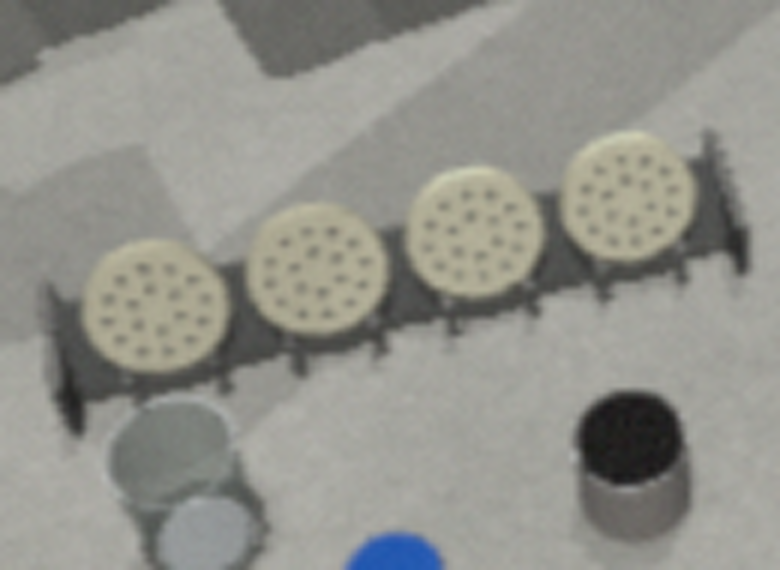

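```bash
python3 - <<'E'
from h import *
np.set_printoptions(precision=4,suppress=True)
t=load("top0.npz");s=load("scene0.npz")
hsv=cv2.cvtColor(s["image"],cv2.COLOR_BGR2HSV)
m=((hsv[...,1]>35)&(hsv[...,0]>15)&(hsv[...,0]<40)&(hsv[...,2]>110)).astype(np.uint8);m[:, :180]=0;m[:,300:]=0;m[:190]=0;m[250:]=0
m=cv2.morphologyEx(m,cv2.MORPH_CLOSE,np.ones((5,5)))
P=[]
for c in cv2.findContours(m,0,2)[0]:
    if cv2.contourArea(c)<100: continue
    e=cv2.fitEllipse(c);p=ray(s,*e[0],.0581)
    print("plate",e,p,'depth',pt(s,*np.round(e[0])));P.append(p)
P=np.array(P);d=P[np.argmax(P[:,1])]-P[np.argmin(P[:,1])];print("stand yaw deg",np.degrees(np.arctan2(-d[0],d[1])),np.linalg.norm(d)/3)
c=lambda x,y,z:ray(t,200+x/4.6,115+y/4.6,z)
a,b=c(70,455,.038),c(498,475,.038);print("panel",a,b,np.degrees(np.arctan2(-(b-a)[0]*-1,-(b-a)[1])),np.linalg.norm(a-b))
print("handle",c(207,517,.0275),c(357,523,.0275),"ctr",c(282,520,.0275))
print("bay",np.mean([c(93,322,.024),c(199,322,.024),c(88,417,.024),c(193,424,.024)],0))
r=np.array([c(x,y,.056) for x,y in[(235,335),(267,337),(303,338),(335,340),(371,341),(403,342),(440,345),(471,347)]]);print(r)
print("roof",c(43,243,.112),c(523,265,.112),c(62,45,.112),c(530,63,.112))
# canister
g=cv2.cvtColor(t["image"],cv2.COLOR_BGR2GRAY)
for n,q,box in(("top",t,(355,150,380,175)),("scene",s,(268,242,292,260))):
    g=q["image"].max(2);x0,y0,x1,y1=box;k=(g[y0:y1,x0:x1]<55).astype(np.uint8)
    cc=max(cv2.findContours(k,0,2)[0],key=cv2.contourArea);e=cv2.fitEllipse(cc);u=e[0][0]+x0,e[0][1]+y0;print(n,e[1],ray(q,*u,.06))
for n in[(410,136),(437,178),(479,213),(176,197)]:print(n,ray(t,*n,.05))
E
```

```text
plate ((200.52134704589844, 230.85333251953125), (19.962614059448242, 22.557809829711914), 84.48953247070312) [ 0.4845 -0.3699  0.0581] depth [ 0.4832 -0.3688  0.055 ]
plate ((227.38894653320312, 224.48207092285156), (20.168746948242188, 21.79225730895996), 78.06986236572266) [ 0.4885 -0.2822  0.0581] depth [ 0.4865 -0.283   0.0586]
plate ((267.14630126953125, 215.46658325195312), (18.756258010864258, 53.93391036987305), 77.29139709472656) [ 0.4962 -0.1485  0.0581] depth [ 0.4872 -0.1473  0.0491]
stand yaw deg -3.0237958641966824 0.07389299162076679
panel [0.5025 0.3292 0.038 ] [0.482 0.033 0.038] -3.966033877412247 0.2969682778254962
handle [0.4584 0.2357 0.0275] [0.452  0.1315 0.0275] ctr [0.4552 0.1836 0.0275]
bay [0.5627 0.2816 0.024 ]
[[0.581  0.2121 0.056 ]
 [0.5791 0.19   0.056 ]
 [0.5778 0.1652 0.056 ]
 [0.5759 0.1431 0.056 ]
 [0.5746 0.1183 0.056 ]
 [0.5734 0.0962 0.056 ]
 [0.5707 0.0708 0.056 ]
 [0.5688 0.0494 0.056 ]]
roof [0.6363 0.3327 0.112 ] [0.6135 0.0115 0.112 ] [0.7738 0.3219 0.112 ] [0.753  0.0041 0.112 ]
top (15.74579906463623, 16.20001220703125) [ 0.6487 -0.1535  0.06  ]
scene (13.799049377441406, 16.14661407470703) [ 0.6521 -0.1508  0.06  ]
(410, 136) [ 0.7401 -0.3003  0.05  ]
(437, 178) [ 0.6    -0.3786  0.05  ]
(479, 213) [ 0.4852 -0.5029  0.05  ]
(176, 197) [0.558  0.4526 0.05  ]
```

```bash
python3 - <<'E'
from h import *
np.set_printoptions(precision=4,suppress=True)
t=load("top0.npz");s=load("scene0.npz")
for x,y in[(168,362),(310,367),(452,371),(595,375)]: print(ray(t,320+x/5,140+y/5,.0581))
im=s["image"][180:250,310:420]
k=7.2
im=cv2.resize(im,None,fx=k,fy=k,interpolation=cv2.INTER_CUBIC)
# predicted tine tops from top view, drawn
for sx,sy in[(.5473,.0617),(.5506,.1089),(.5539,.1558),(.5571,.2026)]:
  for a in(-.023,.023):
    for b in(-.0108,.0108):
      p=(sx+a*.9976+b*.0698,sy-a*.0698+b*.9976,.056);u=proj(s,p)
      cv2.circle(im,(int((u[0]-310+.5)*k),int((u[1]-180+.5)*k)),3,(0,0,255),-1)
cv2.imwrite("pics/c4.png",im)
E
```

```text
[ 0.4949 -0.11    0.0581]
[ 0.4897 -0.1986  0.0581]
[ 0.4852 -0.287   0.0581]
[ 0.4807 -0.3758  0.0581]
```

View pics/c4.png

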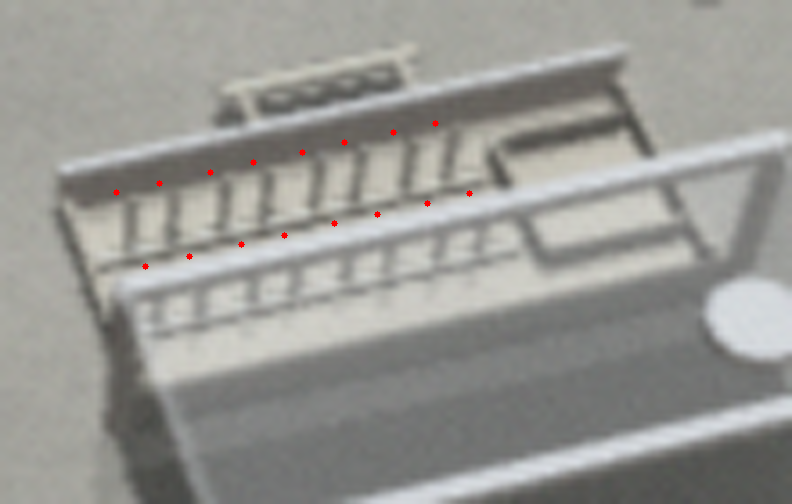

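```bash
python3 - <<'E'
from h import *
np.set_printoptions(precision=4,suppress=True)
t=load("top0.npz");s=load("scene0.npz")
Q=np.array([ray(s,310+x/7.2-.5,180+y/7.2-.5,.055) for x,y in[(132,203),(176,194),(225,183),(268,174),(318,162),(360,152),(411,141),(453,132)]]);print(Q)
f=np.polyfit(Q[:,1],Q[:,0],1);print("slope",np.degrees(np.arctan(f[0])))
m=(Q[0::2]+Q[1::2])/2;print("slots(scene)",m+[.9976*.023,-.0698*.023,0])
print("bay scene", np.mean([ray(s,310+x/7.2-.5,180+y/7.2-.5,.024) for x,y in[(497,148),(632,117),(690,228),(543,262)]],0))
print("panel scene",[ray(s,310+x/7.2-.5,180+y/7.2-.5,.038) for x,y in[(62,168),(622,48)]])
im=t["image"][180:215,235:315];k=9.5
im=cv2.resize(im,None,fx=k,fy=k,interpolation=cv2.INTER_CUBIC)
for a in m:
  for r in(0,.046):
   for b in(-.0108,.0108):
    p=(a[0]+r*.9976+b*.07,a[1]-r*.07+b,.056);u=proj(t,p);cv2.circle(im,(int((u[0]-235+.5)*k),int((u[1]-180+.5)*k)),2,(0,0,255),-1)
cv2.imwrite("pics/c5.png",im)
E
```

```text
[[0.5312 0.0574 0.055 ]
 [0.5331 0.0793 0.055 ]
 [0.5347 0.104  0.055 ]
 [0.5365 0.1257 0.055 ]
 [0.5377 0.1515 0.055 ]
 [0.5388 0.1732 0.055 ]
 [0.5407 0.1995 0.055 ]
 [0.5424 0.2213 0.055 ]]
slope 3.725561884096297
slots(scene) [[0.5551 0.0668 0.055 ]
 [0.5586 0.1133 0.055 ]
 [0.5612 0.1607 0.055 ]
 [0.5645 0.2088 0.055 ]]
bay scene [0.5756 0.285  0.024 ]
panel scene [array([0.4867, 0.0384, 0.038 ]), array([0.5081, 0.3348, 0.038 ])]
```

View pics/c5.png

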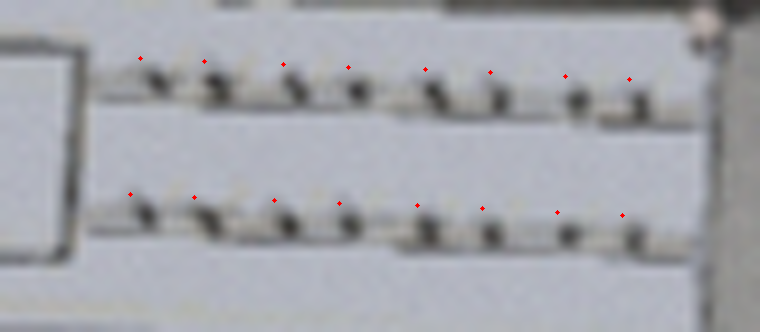

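```bash
python3 -m crank '[{"dp":[0.6,0.6,-0.2],"angular":[0,0,8.06]},{"dp":[0.6,0.6,-0.2],"angular":[0,0,8.06]},{"dp":[0.6,0.6,-0.2],"angular":[0,0,8.06]},{"dp":[0.6,0.6,-0.2],"angular":[0,0,8.06]},{"dp":[0.6,0.6,-0.2],"angular":[0,0,8.06]},{"dp":[0.6,0.6,-0.2],"angular":[0,0,8.06]},{"dp":[0.6,0.6,-0.2],"angular":[0,0,8.06]},{"dp":[0.6,0.6,-0.2],"angular":[0,0,8.06]},{"dp":[0.517,0.657,-0.493],"angular":[-0.41,-8.32,0]},{"dp":[0.517,0.657,-0.493],"angular":[-0.41,-8.32,0]},{"dp":[0.517,0.657,-0.493],"angular":[-0.41,-8.32,0]},{"dp":[0,0,0],"angular":[0,0,0]},{"dp":[0,0,0],"angular":[0,0,0]}]' 0.5 40
cat > look.py <<'E'
import sys
from station import vision,sense
from h import *
def look(n,box,k,out,draw=()):
    s=vision.snapshot(n);x0,y0,x1,y1=box
    im=cv2.resize(s["image"][y0:y1,x0:x1],None,fx=k,fy=k,interpolation=cv2.INTER_CUBIC)
    for p in draw:
        u=proj(s,p);cv2.circle(im,(int((u[0]-x0+.5)*k),int((u[1]-y0+.5)*k)),3,(0,0,255),-1)
    return s,im
E
python3 - <<'E'
from look import *
from scipy.spatial.transform import Rotation as R
st=sense();r=R.from_quat(st["tool_rot"]).as_matrix();print(st["tcp_pos"],r.round(3),st["q"].round(2))
tip=st["tcp_pos"]+r[:,2]*.017
s1,a=look("scene",(150,170,290,270),5.6,0,[tip,st["tcp_pos"]]);s2,b=look("top",(370,150,480,250),5.5,0,[tip,st["tcp_pos"]])
h=max(a.shape[0],b.shape[0]);a=cv2.copyMakeBorder(a,0,h-a.shape[0],0,0,0);b=cv2.copyMakeBorder(b,0,h-b.shape[0],0,0,0)
im=np.hstack([a,b]);im=cv2.resize(im,(800,int(im.shape[0]*800/im.shape[1])));cv2.imwrite("pics/d1.png",im)
E
```

```text
t: 1.4
tcp_pos: [0.4289, -0.3783, 0.1599]
tool_rot: [0.708, 0.678, 0.138, 0.14]
force: [1.3, -1.6, -0.3]
finger_gap: 0.5
gripper_force: 0.0
[ 0.42887475 -0.37832857  0.15988666] [[ 0.043  0.922  0.384]
 [ 0.999 -0.042 -0.012]
 [ 0.005  0.385 -0.923]] [-1.09  0.53  1.86  0.6   0.64 -1.51]
```

View pics/d1.png

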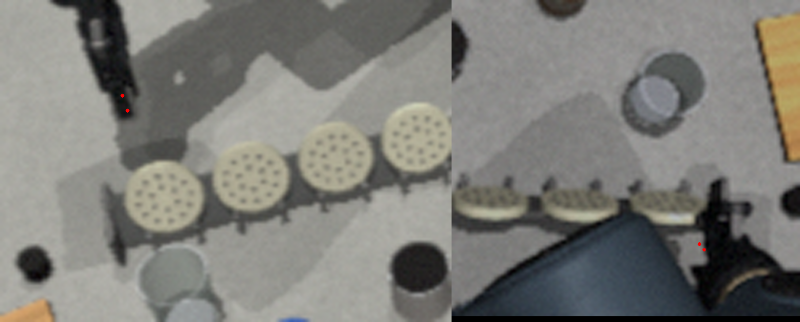

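```bash
python3 - <<'E'
from look import *
np.set_printoptions(precision=3,suppress=True)
st=sense()
for n,(x0,x1,y0,y1) in(("top",(435,475,195,245)),("scene",(150,190,170,215))):
    s=vision.snapshot(n)
    v,u=np.mgrid[y0:y1,x0:x1];z=s["range_z"][y0:y1,x0:x1];u,v,z=u.ravel(),v.ravel(),z.ravel()
    P=(s["pose"][:3,:3]@(np.linalg.solve(s["mtx"],np.array([u,v,np.ones_like(u)]))*z)).T+s["pose"][:3,3]
    k=(P[:,2]>.12)&(P[:,2]<.24)&(z>0)&(P[:,1]>-.45)&(s["image"][v,u].max(1)<90);Q=P[k];o=np.argsort(Q[:,2])
    print(n,k.sum(),"tcp px",proj(s,st["tcp_pos"]));print(np.c_[Q,u[k],v[k]][o][:: max(1,len(o)//25)])
E
```

```text
top 110 tcp px [449.754 228.031]
[[  0.415  -0.376   0.139 447.    234.   ]
 [  0.411  -0.372   0.143 446.    235.   ]
 [  0.41   -0.376   0.153 448.    235.   ]
 [  0.407  -0.371   0.16  447.    236.   ]
 [  0.404  -0.369   0.166 447.    237.   ]
 [  0.455  -0.374   0.172 448.    219.   ]
 [  0.452  -0.372   0.178 448.    220.   ]
 [  0.456  -0.376   0.185 450.    218.   ]
 [  0.452  -0.376   0.196 451.    219.   ]
 [  0.44   -0.382   0.202 454.    223.   ]
 [  0.445  -0.385   0.204 455.    221.   ]
 [  0.442  -0.384   0.205 455.    222.   ]
 [  0.442  -0.381   0.208 454.    222.   ]
 [  0.445  -0.386   0.209 456.    221.   ]
 [  0.448  -0.381   0.209 454.    220.   ]
 [  0.447  -0.383   0.212 455.    220.   ]
 [  0.447  -0.376   0.215 453.    220.   ]
 [  0.447  -0.384   0.216 456.    220.   ]
 [  0.43   -0.366   0.217 450.    226.   ]
 [  0.43   -0.374   0.219 453.    226.   ]
 [  0.433  -0.366   0.22  450.    225.   ]
 [  0.433  -0.374   0.221 453.    225.   ]
 [  0.435  -0.376   0.224 454.    224.   ]
 [  0.46   -0.372   0.226 452.    215.   ]
 [  0.429  -0.369   0.228 452.    2
[... 720 characters left out ...]
   194.   ]
 [  0.444  -0.369   0.212 187.    191.   ]
 [  0.464  -0.377   0.213 185.    196.   ]
 [  0.461  -0.379   0.216 184.    195.   ]
 [  0.391  -0.36    0.217 187.    177.   ]
 [  0.468  -0.388   0.218 181.    197.   ]
 [  0.463  -0.373   0.22  186.    194.   ]
 [  0.464  -0.369   0.224 187.    193.   ]
 [  0.433  -0.367   0.226 186.    185.   ]
 [  0.463  -0.37    0.229 186.    192.   ]
 [  0.461  -0.384   0.231 181.    192.   ]
 [  0.424  -0.364   0.233 186.    181.   ]
 [  0.461  -0.38    0.235 182.    191.   ]
 [  0.417  -0.368   0.236 184.    179.   ]
 [  0.461  -0.376   0.238 183.    190.   ]
 [  0.427  -0.369   0.239 184.    181.   ]
 [  0.386  -0.366   0.24  183.    171.   ]]
```

```bash
python3 -m crank '[{"dp":[0.3,0.045,-0.64],"angular":[0,-2.4,0]},{"dp":[0.3,0.045,-0.64],"angular":[0,0,0]},{"dp":[0.3,0.045,-0.64],"angular":[0,0,0]},{"dp":[0.3,0.045,-0.64],"angular":[0,0,0]},{"dp":[0,0,0],"angular":[0,0,0]},{"dp":[0,0,0],"angular":[0,0,0]},{"dp":[0,0,0],"angular":[0,0,0]}]'
python3 -m crank '[{"dp":[0,0,0],"angular":[0,0,0]},{"dp":[0,0,0],"angular":[0,0,0]},{"dp":[0,0,0],"angular":[0,0,0]},{"dp":[0,0,0],"angular":[0,0,0]},{"dp":[0,0,0],"angular":[0,0,0]},{"dp":[0,0,0],"angular":[0,0,0]},{"dp":[0,0,0],"angular":[0,0,0]},{"dp":[0,0,0],"angular":[0,0,0]}]' 1 40
```

```text
t: 2.3
tcp_pos: [0.4654, -0.3731, 0.0844]
tool_rot: [0.705, 0.675, 0.153, 0.156]
force: [-0.2, -0.5, 0.2]
finger_gap: 0.501
gripper_force: 0.0
t: 3.1
tcp_pos: [0.4665, -0.373, 0.085]
tool_rot: [0.705, 0.674, 0.154, 0.156]
force: [2.9, 1.5, 5.4]
finger_gap: 0.106
gripper_force: 44.4
```

```bash
python3 -m crank '[{"dp":[-0.28,0,0.6],"angular":[0,0,0]},{"dp":[-0.28,0,0.6],"angular":[0,0,0]},{"dp":[-0.28,0,0.6],"angular":[0,0,0]},{"dp":[-0.28,0,0.6],"angular":[0,0,0]},{"dp":[0.1,0.4,0.7],"angular":[0.41,8.3,0]},{"dp":[0.1,0.4,0.7],"angular":[0.41,8.3,0]},{"dp":[0.1,0.4,0.7],"angular":[0.41,8.3,0]},{"dp":[0.27,0.95,0],"angular":[0,0,8.05]},{"dp":[0.27,0.95,0],"angular":[0,0,8.05]},{"dp":[0.27,0.95,0],"angular":[0,0,8.05]},{"dp":[0.27,0.95,0],"angular":[0,0,8.05]},{"dp":[0.27,0.95,0],"angular":[0,0,8.05]},{"dp":[0.27,0.95,0],"angular":[0,0,8.05]},{"dp":[0.27,0.95,0],"angular":[0,0,8.05]},{"dp":[0.27,0.95,0],"angular":[0,0,8.05]},{"dp":[0.27,0.95,0],"angular":[0,0,8.05]},{"dp":[0.27,0.95,0],"angular":[0,0,8.05]},{"dp":[0.27,0.95,0],"angular":[0,0,8.05]}]'
cat > st.py <<'E'
from station import sense
from scipy.spatial.transform import Rotation as R
import sys,numpy as np
np.set_printoptions(precision=4,suppress=True)
s=sense();r=R.from_quat(s["tool_rot"]);m=r.as_matrix();p=s["tcp_pos"]
print("p",p,"toolz",m[:,2].round(3),"tooly",m[:,1].round(3),"q",s["q"].round(2),"gap",s["finger_gap"].round(3))
if len(sys.argv)>4:
    x,y,z,yaw,tilt=map(float,sys.argv[1:6])  # tool y line at yaw, tilt back (deg) for stand
    c=R.from_euler("z",yaw,degrees=True)*R.from_euler("y",-tilt,degrees=True)
    best=min((( c*R.from_matrix(np.array([[0,a,0],[a,0,0],[0,0,-1]]))*r.inv()).as_rotvec(degrees=True) for a in(1,-1)),key=np.linalg.norm)
    print("need units",(np.array([x,y,z])-p)/.03,"rotvec",best)
E
python3 st.py .5622 .206 .17 86 0
```

```text
t: 4.9
tcp_pos: [0.5303, -0.0266, 0.2012]
tool_rot: [0.028, 0.998, 0.06, -0.013]
force: [0.4, 0.3, -2.0]
finger_gap: 0.106
gripper_force: 43.5Traceback (most recent call last):
  File "st.py", line 6, in <module>
    print("p",p,"toolz",m[:,2].round(3),"tooly",m[:,1].round(3),"q",s["q"].round(2),"gap",s["finger_gap"].round(3))
                                                                                          ^^^^^^^^^^^^^^^^^^^^^
AttributeError: 'float' object has no attribute 'round'
```

```bash
sed -i 's/s\["finger_gap"\].round(3)/round(s["finger_gap"],3)/' st.py; python3 st.py .5622 .206 .17 86 0
```

```text
p [ 0.5303 -0.0266  0.2012] toolz [-0.023  0.12  -0.993] tooly [0.058 0.991 0.118] q [-0.32  0.48  1.7   0.12  1.03 -1.9 ] gap 0.106
need units [ 1.0632  7.7533 -1.0396] rotvec [-6.8897 -1.2706 -0.7785]
```

```bash
python3 -m crank '[{"dp":[0.12,0.86,0],"angular":[-2.3,-0.42,-0.26]},{"dp":[0.12,0.86,0],"angular":[-2.3,-0.42,-0.26]},{"dp":[0.12,0.86,0],"angular":[-2.3,-0.42,-0.26]},{"dp":[0.12,0.86,0],"angular":[0,0,0]},{"dp":[0.12,0.86,0],"angular":[0,0,0]},{"dp":[0.12,0.86,-0.1],"angular":[0,0,0]},{"dp":[0.12,0.86,-0.2],"angular":[0,0,0]},{"dp":[0.12,0.86,-0.3],"angular":[0,0,0]},{"dp":[0.12,0.86,-0.44],"angular":[0,0,0]},{"dp":[0,0,0],"angular":[0,0,0]},{"dp":[0,0,0],"angular":[0,0,0]}]'
python3 st.py .5622 .206 .17 86 0
python3 - <<'E'
from look import *
st=sense();c=st["tcp_pos"]+[0,0,-.068]
s1,a=look("scene",(320,160,430,250),6,0,[c]);s2,b=look("top",(220,170,320,235),6,0,[c])
np.savez("s1.npz",**s1);np.savez("t1.npz",**s2)
b=cv2.copyMakeBorder(b,0,a.shape[0]-b.shape[0],0,0,0)
im=np.hstack([a,b]);im=cv2.resize(im,(800,int(im.shape[0]*800/im.shape[1])));cv2.imwrite("pics/d2.png",im)
E
```

```text
t: 6.0
tcp_pos: [0.5622, 0.2047, 0.1695]
tool_rot: [0.037, 0.999, -0.0, -0.0]
force: [0.4, -0.1, -0.4]
finger_gap: 0.108
gripper_force: 43.5
p [0.5622 0.2047 0.1695] toolz [-0.001 -0.001 -1.   ] tooly [ 0.074  0.997 -0.001] q [ 0.16  0.59  1.57 -0.    0.98 -1.33] gap 0.108
need units [-0.0001  0.0431  0.0175] rotvec [ 0.0334 -0.0389  0.2257]
```

View pics/d2.png

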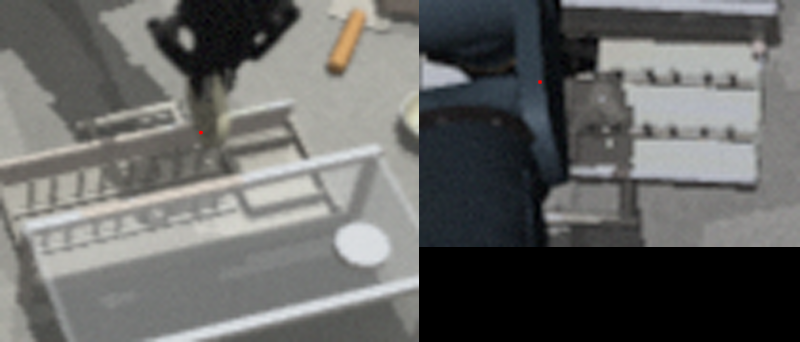

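```bash
python3 - <<'E'
from h import *
s=load("s1.npz");x0,y0,k=350,170,12
im=cv2.resize(s["image"][y0:y0+45,x0:x0+60],None,fx=k,fy=k,interpolation=cv2.INTER_CUBIC)
c=np.array([.5622,.2047,.1695-.030])
yv=np.array([.07,.9976,0]);xv=np.array([.9976,-.07,0])
for off,col in((-.005,(0,0,255)),(.005,(255,0,0))):
    P=[c+yv*off+.038*(np.cos(a)*xv+np.sin(a)*np.array([0,0,1])) for a in np.linspace(0,2*np.pi,60)]
    u=np.array([(proj(s,p)-[x0,y0]+.5)*k for p in P]).astype(int);cv2.polylines(im,[u],True,col,1)
cv2.imwrite("pics/d3.png",im)
E
```

```text
(no output)
```

View pics/d3.png

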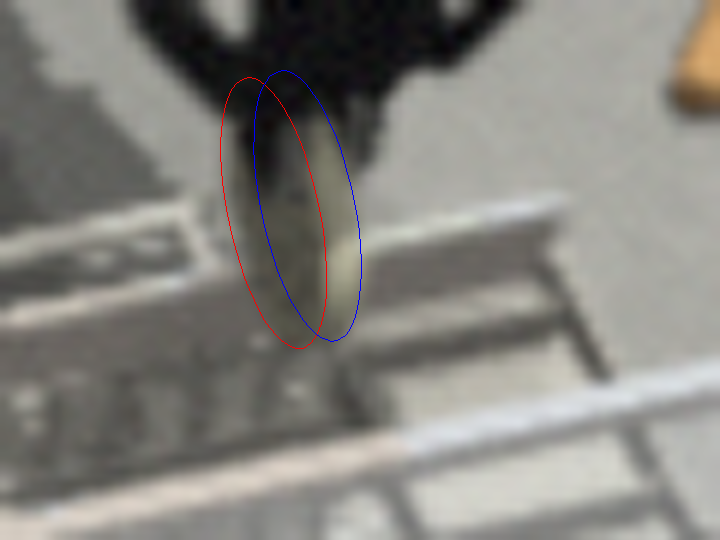

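```bash
python3 -m crank '[{"dp":[0.1,0.127,-0.3],"angular":[0,0,0]},{"dp":[0,0,-0.5],"angular":[0,0,0]},{"dp":[0,0,-0.5],"angular":[0,0,0]},{"dp":[0,0,-0.25],"angular":[0,0,0]},{"dp":[0,0,-0.25],"angular":[0,0,0]},{"dp":[0,0,0],"angular":[0,0,0]}]'; python3 -m crank '[{"dp":[0,0,-0.25],"angular":[0,0,0]},{"dp":[0,0,-0.25],"angular":[0,0,0]},{"dp":[0,0,0],"angular":[0,0,0]}]'; python3 st.py
```

```text
t: 6.7
tcp_pos: [0.5656, 0.2081, 0.1152]
tool_rot: [0.038, 0.999, 0.0, -0.0]
force: [-1.0, 0.3, -0.5]
finger_gap: 0.107
gripper_force: 43.6
t: 7.0
tcp_pos: [0.5653, 0.2084, 0.1001]
tool_rot: [0.038, 0.999, -0.0, -0.0]
force: [-1.0, 0.0, -0.7]
finger_gap: 0.108
gripper_force: 43.6
p [0.5653 0.2084 0.1001] toolz [-0.001  0.    -1.   ] tooly [ 0.075  0.997 -0.   ] q [ 0.17  0.69  1.61  0.    0.84 -1.33] gap 0.108
```

```bash
python3 -m crank '[{"dp":[0,0,-0.2],"angular":[0,0,0]},{"dp":[0,0,-0.2],"angular":[0,0,0]},{"dp":[0,0,-0.2],"angular":[0,0,0]},{"dp":[0,0,0],"angular":[0,0,0]}]'; python3 -m crank '[{"dp":[0,0,-0.1],"angular":[0,0,0]},{"dp":[0,0,0],"angular":[0,0,0]}]';python3 -m crank '[{"dp":[0,0,-0.1],"angular":[0,0,0]},{"dp":[0,0,0],"angular":[0,0,0]}]'
```

```text
t: 7.4
tcp_pos: [0.5653, 0.2084, 0.082]
tool_rot: [0.038, 0.999, -0.0, -0.001]
force: [0.9, 0.0, -1.4]
finger_gap: 0.107
gripper_force: 43.6
t: 7.6
tcp_pos: [0.566, 0.2085, 0.0799]
tool_rot: [0.038, 0.999, 0.0, 0.0]
force: [0.8, 0.5, -0.8]
finger_gap: 0.106
gripper_force: 43.6
t: 7.8
tcp_pos: [0.5674, 0.2088, 0.0787]
tool_rot: [0.038, 0.999, 0.001, 0.002]
force: [-0.4, 2.3, 4.2]
finger_gap: 0.105
gripper_force: 44.3
```

```bash
python3 -m crank '[{"dp":[0,0,0],"angular":[0,0,0]},{"dp":[0,0,0],"angular":[0,0,0]},{"dp":[0,0,0],"angular":[0,0,0]},{"dp":[0,0,0],"angular":[0,0,0]},{"dp":[0,0,0.3],"angular":[0,0,0]},{"dp":[0,0,0.6],"angular":[0,0,0]},{"dp":[0,0,0.9],"angular":[0,0,0]},{"dp":[0,0,0.9],"angular":[0,0,0]},{"dp":[0,0,0.6],"angular":[0,0,0]}]' 0.55 40; python3 -m crank '[{"dp":[-0.25,-0.95,0],"angular":[0,0,-8.05]},{"dp":[-0.25,-0.95,0],"angular":[0,0,-8.05]},{"dp":[-0.25,-0.95,0],"angular":[0,0,-8.05]},{"dp":[-0.25,-0.95,0],"angular":[0,0,-8.05]},{"dp":[-0.25,-0.95,0],"angular":[0,0,-8.05]},{"dp":[-0.25,-0.95,0],"angular":[0,0,-8.05]},{"dp":[-0.25,-0.95,0],"angular":[0,0,-8.05]},{"dp":[-0.25,-0.95,0],"angular":[0,0,-8.05]},{"dp":[-0.25,-0.95,0],"angular":[0,0,-8.05]},{"dp":[-0.25,-0.95,0],"angular":[0,0,-8.05]},{"dp":[-0.25,-0.95,0],"angular":[0,0,-8.05]},{"dp":[-0.25,-0.95,0],"angular":[0,0,0]},{"dp":[-0.25,-0.95,0],"angular":[0,0,0]}]'; python3 st.py .437 -.282 .155 -2.7 25
python3 - <<'E'
from look import *
s1,a=look("scene",(310,170,430,260),6.6,0);cv2.imwrite("pics/d4.png",a)
E
```

```text
t: 8.7
tcp_pos: [0.5668, 0.2086, 0.1786]
tool_rot: [0.038, 0.999, 0.001, 0.002]
force: [-0.3, 0.1, 0.3]
finger_gap: 0.445
gripper_force: 0.0
t: 10.0
tcp_pos: [0.4682, -0.1632, 0.1767]
tool_rot: [0.725, 0.689, -0.0, 0.001]
force: [0.0, 0.2, 0.3]
finger_gap: 0.447
gripper_force: 0.0
p [ 0.4682 -0.1632  0.1767] toolz [ 0.001 -0.001 -1.   ] tooly [ 0.999 -0.05   0.001] q [-0.56  0.46  1.83 -0.    0.85 -0.51] gap 0.447
need units [-1.041  -3.9586 -0.7248] rotvec [ -1.1295 -24.904    0.1736]
```

View pics/d4.png

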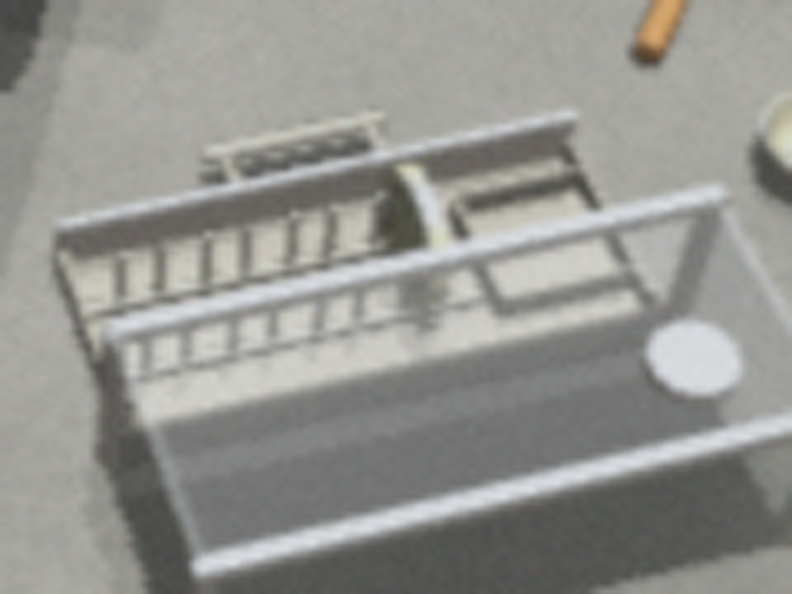

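```bash
python3 -m crank '[{"dp":[-0.21,-0.8,-0.145],"angular":[-0.28,-6.23,0.04]},{"dp":[-0.21,-0.8,-0.145],"angular":[-0.28,-6.23,0.04]},{"dp":[-0.21,-0.8,-0.145],"angular":[-0.28,-6.23,0.04]},{"dp":[-0.21,-0.8,-0.145],"angular":[-0.28,-6.23,0.04]},{"dp":[-0.21,-0.8,-0.145],"angular":[0,0,0]},{"dp":[0,0,0],"angular":[0,0,0]},{"dp":[0,0,0],"angular":[0,0,0]}]'; python3 st.py .4713 -.282 .082 -2.7 25
```

```text
t: 10.75
tcp_pos: [0.4435, -0.2613, 0.1572]
tool_rot: [0.71, 0.681, 0.129, 0.124]
force: [0.8, 0.7, 0.6]
finger_gap: 0.452
gripper_force: 0.0
p [ 0.4435 -0.2613  0.1572] toolz [ 0.352 -0.001 -0.936] tooly [ 0.935 -0.043  0.352] q [-0.91  0.47  2.01  0.6   0.51 -1.37] gap 0.452
need units [ 0.9269 -0.689  -2.5061] rotvec [-1.0263 -4.3662 -0.4269]
```

```bash
python3 -m crank '[{"dp":[-0.1,-0.345,0],"angular":[-0.5,-2.2,-0.2]},{"dp":[-0.1,-0.345,0],"angular":[-0.5,-2.2,-0.2]},{"dp":[0.2,0,-0.45],"angular":[0,0,0]},{"dp":[0.23,0,-0.5],"angular":[0,0,0]},{"dp":[0.23,0,-0.5],"angular":[0,0,0]},{"dp":[0.23,0,-0.5],"angular":[0,0,0]},{"dp":[0.23,0,-0.5],"angular":[0,0,0]},{"dp":[0,0,0],"angular":[0,0,0]},{"dp":[0,0,0],"angular":[0,0,0]}]';  python3 st.py .4713 -.282 .082 -2.7 25
```

```text
t: 11.65
tcp_pos: [0.4714, -0.2806, 0.0836]
tool_rot: [0.705, 0.675, 0.15, 0.156]
force: [0.5, 0.0, -0.3]
finger_gap: 0.449
gripper_force: 0.0
p [ 0.4714 -0.2806  0.0836] toolz [ 0.422 -0.018 -0.906] tooly [ 0.905 -0.04   0.423] q [-0.91  0.66  2.02  1.11  0.37 -1.9 ] gap 0.449
need units [-0.0042 -0.0482 -0.0531] rotvec [-0.0469  0.0084 -0.187 ]
```

```bash
python3 -m crank '[{"dp":[0,0,0],"angular":[0,0,0]},{"dp":[0,0,0],"angular":[0,0,0]},{"dp":[0,0,0],"angular":[0,0,0]},{"dp":[0,0,0],"angular":[0,0,0]},{"dp":[0,0,0],"angular":[0,0,0]},{"dp":[0,0,0],"angular":[0,0,0]},{"dp":[-0.14,0,0.3],"angular":[0,0,0]},{"dp":[-0.28,0,0.6],"angular":[0,0,0]},{"dp":[-0.28,0,0.6],"angular":[0,0,0]},{"dp":[-0.28,0,0.6],"angular":[0,0,0]},{"dp":[-0.14,0,0.3],"angular":[0,0,0]},{"dp":[0.05,0.3,0.4],"angular":[0.25,5,0]},{"dp":[0.05,0.3,0.4],"angular":[0.25,5,0]},{"dp":[0.05,0.3,0.4],"angular":[0.25,5,0]},{"dp":[0.05,0.3,0.4],"angular":[0.25,5,0]},{"dp":[0.05,0.3,0.4],"angular":[0.25,5,0]},{"dp":[0,0,0],"angular":[0,0,0]}]' 1 40;  python3 st.py .5637 .1609 .165 86 0
```

```text
t: 13.35
tcp_pos: [0.4479, -0.2398, 0.2107]
tool_rot: [0.721, 0.692, 0.02, 0.016]
force: [1.6, -0.2, -0.8]
finger_gap: 0.106
gripper_force: 41.8
p [ 0.4479 -0.2398  0.2107] toolz [ 0.051  0.004 -0.999] tooly [ 0.998 -0.04   0.051] q [-0.73  0.41  1.79  0.05  0.9  -0.72] gap 0.106
need units [ 3.8595 13.3552 -1.5217] rotvec [-2.4724  2.1427 88.2864]
```

```bash
python3 -m crank '[{"dp":[0.25,0.89,0],"angular":[-0.2,2.9,0]},{"dp":[0.25,0.89,0],"angular":[0,0,8.03]},{"dp":[0.25,0.89,0],"angular":[0,0,8.03]},{"dp":[0.25,0.89,0],"angular":[0,0,8.03]},{"dp":[0.25,0.89,0],"angular":[0,0,8.03]},{"dp":[0.25,0.89,0],"angular":[0,0,8.03]},{"dp":[0.25,0.89,0],"angular":[0,0,8.03]},{"dp":[0.25,0.89,0],"angular":[0,0,8.03]},{"dp":[0.25,0.89,0],"angular":[0,0,8.03]},{"dp":[0.25,0.89,0],"angular":[0,0,8.03]},{"dp":[0.25,0.89,0],"angular":[0,0,8.03]},{"dp":[0.25,0.89,0],"angular":[0,0,8.03]},{"dp":[0.25,0.89,-0.3],"angular":[0,0,0]},{"dp":[0.25,0.89,-0.4],"angular":[0,0,0]},{"dp":[0.25,0.89,-0.4],"angular":[0,0,0]},{"dp":[0,0,0],"angular":[0,0,0]},{"dp":[0,0,0],"angular":[0,0,0]}]';  python3 st.py .5637 .1609 .1 86 0
```

```text
t: 15.05
tcp_pos: [0.5568, 0.1605, 0.1745]
tool_rot: [0.036, 0.999, -0.002, -0.004]
force: [-0.1, -0.4, -0.7]
finger_gap: 0.108
gripper_force: 41.8
p [0.5568 0.1605 0.1745] toolz [-0.007 -0.003 -1.   ] tooly [ 0.072  0.997 -0.003] q [ 0.09  0.56  1.61 -0.    0.97 -1.41] gap 0.108
need units [ 0.2296  0.012  -2.4847] rotvec [ 0.168  -0.4292  0.1268]
```

```bash
python3 -m crank '[{"dp":[0.12,0.01,-0.3],"angular":[0.17,-0.43,0.1]},{"dp":[0.11,0,-0.5],"angular":[0,0,0]},{"dp":[0,0,-0.5],"angular":[0,0,0]},{"dp":[0,0,-0.4],"angular":[0,0,0]},{"dp":[0,0,-0.4],"angular":[0,0,0]},{"dp":[0,0,-0.35],"angular":[0,0,0]},{"dp":[0,0,0],"angular":[0,0,0]}]';python3 -m crank '[{"dp":[0,0,-0.2],"angular":[0,0,0]},{"dp":[0,0,-0.2],"angular":[0,0,0]},{"dp":[0,0,-0.2],"angular":[0,0,0]},{"dp":[0,0,0],"angular":[0,0,0]}]'; python3 -m crank '[{"dp":[0,0,-0.1],"angular":[0,0,0]},{"dp":[0,0,0],"angular":[0,0,0]}]'
```

```text
t: 15.75
tcp_pos: [0.5638, 0.1611, 0.1006]
tool_rot: [0.036, 0.999, -0.0, -0.0]
force: [-0.5, -0.6, -0.3]
finger_gap: 0.106
gripper_force: 41.8
t: 16.15
tcp_pos: [0.5644, 0.1614, 0.0837]
tool_rot: [0.036, 0.999, -0.0, 0.001]
force: [-0.6, -0.0, -0.6]
finger_gap: 0.105
gripper_force: 41.8
t: 16.35
tcp_pos: [0.5649, 0.1614, 0.0813]
tool_rot: [0.036, 0.999, 0.0, 0.001]
force: [0.2, 0.7, 0.0]
finger_gap: 0.105
gripper_force: 41.8
```

```bash
python3 -m crank '[{"dp":[0,0,-0.1],"angular":[0,0,0]},{"dp":[0,0,0],"angular":[0,0,0]}]'; python3 -m crank '[{"dp":[0,0,-0.07],"angular":[0,0,0]},{"dp":[0,0,0],"angular":[0,0,0]}]'
```

```text
t: 16.55
tcp_pos: [0.5666, 0.1614, 0.0802]
tool_rot: [0.036, 0.999, 0.0, 0.003]
force: [-1.6, -0.7, 7.5]
finger_gap: 0.104
gripper_force: 42.9
t: 16.75
tcp_pos: [0.5683, 0.1614, 0.0799]
tool_rot: [0.035, 0.999, 0.0, 0.006]
force: [-0.8, -1.4, 13.7]
finger_gap: 0.114
gripper_force: 44.1
```

```bash
python3 -m crank '[{"dp":[0,0,0],"angular":[0,0,0]},{"dp":[0,0,0],"angular":[0,0,0]},{"dp":[0,0,0],"angular":[0,0,0]},{"dp":[0,0,0],"angular":[0,0,0]},{"dp":[0,0,0.3],"angular":[0,0,0]},{"dp":[0,0,0.6],"angular":[0,0,0]},{"dp":[0,0,0.9],"angular":[0,0,0]},{"dp":[0,0,0.9],"angular":[0,0,0]},{"dp":[0,0,0.6],"angular":[0,0,0]}]' 0.55 40; python3 -m crank '[{"dp":[-0.3,-0.85,0],"angular":[0,0,-8.03]},{"dp":[-0.3,-0.85,0],"angular":[0,0,-8.03]},{"dp":[-0.3,-0.85,0],"angular":[0,0,-8.03]},{"dp":[-0.3,-0.85,0],"angular":[0,0,-8.03]},{"dp":[-0.3,-0.85,0],"angular":[0,0,-8.03]},{"dp":[-0.3,-0.85,0],"angular":[0,0,-8.03]},{"dp":[-0.3,-0.85,0],"angular":[0,0,-8.03]},{"dp":[-0.3,-0.85,0],"angular":[0,0,-8.03]},{"dp":[-0.3,-0.85,0],"angular":[0,0,-8.03]},{"dp":[-0.3,-0.85,0],"angular":[0,0,-8.03]},{"dp":[-0.3,-0.85,0],"angular":[0,0,-8.03]},{"dp":[-0.3,-0.85,-0.2],"angular":[0,-5,0]},{"dp":[-0.3,-0.85,-0.2],"angular":[0,-5,0]},{"dp":[-0.3,-0.85,-0.2],"angular":[0,-5,0]},{"dp":[0,0,0],"angular":[0,-5,0]},{"dp":[0,0,0],"angular":[0,-5,0]},{"dp":[0,0,0],"angular":[0,0,0]},{"dp":[0,0,0],"angular":[0,0,0]}]'; python3 st.py .442 -.1945 .155 -2.7 25
python3 - <<'E'
from look import *
s1,a=look("scene",(320,180,400,225),6.6,0);cv2.imwrite("pics/d5.png",a)
E
```

```text
t: 17.65
tcp_pos: [0.5656, 0.1615, 0.1776]
tool_rot: [0.036, 0.999, 0.0, 0.002]
force: [0.3, 0.2, 0.8]
finger_gap: 0.452
gripper_force: 0.0
t: 19.45
tcp_pos: [0.4419, -0.189, 0.1583]
tool_rot: [0.708, 0.68, 0.14, 0.129]
force: [0.0, 1.2, 0.5]
finger_gap: 0.45
gripper_force: 0.0
p [ 0.4419 -0.189   0.1583] toolz [ 0.375  0.008 -0.927] tooly [ 0.927 -0.041  0.374] q [-0.81  0.44  2.12  0.74  0.42 -1.42] gap 0.45
need units [ 0.0023 -0.183  -0.1107] rotvec [-1.4237 -2.9713 -0.7531]
```

View pics/d5.png

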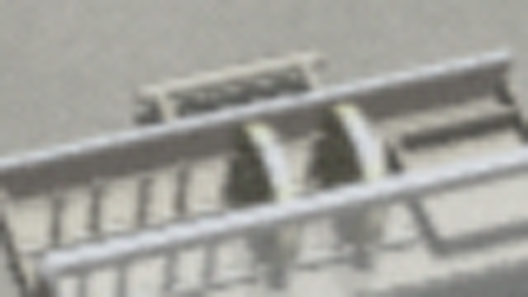

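```bash
python3 -m crank '[{"dp":[0,-0.09,0],"angular":[-0.7,-1.5,-0.37]},{"dp":[0,-0.09,0],"angular":[-0.7,-1.5,-0.37]},{"dp":[0.2,0,-0.45],"angular":[0,0,0]},{"dp":[0.23,0,-0.5],"angular":[0,0,0]},{"dp":[0.23,0,-0.52],"angular":[0,0,0]},{"dp":[0.23,0,-0.53],"angular":[0,0,0]},{"dp":[0.23,0,-0.54],"angular":[0,0,0]},{"dp":[0,0,0],"angular":[0,0,0]},{"dp":[0,0,0],"angular":[0,0,0]}]';  python3 st.py .4756 -.1945 .082 -2.7 25
```

```text
t: 20.4
tcp_pos: [0.4762, -0.1937, 0.082]
tool_rot: [0.705, 0.675, 0.15, 0.157]
force: [-0.5, 0.7, 0.1]
finger_gap: 0.453
gripper_force: 0.0
p [ 0.4762 -0.1937  0.082 ] toolz [ 0.424 -0.018 -0.906] tooly [ 0.905 -0.04   0.424] q [-0.76  0.65  2.13  1.49  0.28 -2.15] gap 0.453
need units [-0.0194 -0.028   0.0013] rotvec [-0.0328  0.0857 -0.1611]
```

```bash
python3 -m crank '[{"dp":[0,0,0],"angular":[0,0,0]},{"dp":[0,0,0],"angular":[0,0,0]},{"dp":[0,0,0],"angular":[0,0,0]},{"dp":[0,0,0],"angular":[0,0,0]},{"dp":[0,0,0],"angular":[0,0,0]},{"dp":[0,0,0],"angular":[0,0,0]},{"dp":[-0.14,0,0.3],"angular":[0,0,0]},{"dp":[-0.28,0,0.6],"angular":[0,0,0]},{"dp":[-0.28,0,0.6],"angular":[0,0,0]},{"dp":[-0.28,0,0.6],"angular":[0,0,0]},{"dp":[-0.14,0,0.3],"angular":[0,0,0]},{"dp":[0.05,0.1,0.4],"angular":[0.25,4,0]},{"dp":[0.05,0.1,0.4],"angular":[0.25,4,0]},{"dp":[0.05,0.1,0.4],"angular":[0.25,4,0]},{"dp":[0.05,0.3,0.4],"angular":[0.25,5,0]},{"dp":[0.05,0.3,0.4],"angular":[0.25,5,0]},{"dp":[0.05,0.3,0.4],"angular":[0.25,5,0]},{"dp":[0,0,0],"angular":[0,0,0]},{"dp":[0,0,0],"angular":[0,0,0]}]' 1 40;  python3 st.py .564 .113 .175 86 0
```

```text
t: 22.3
tcp_pos: [0.4515, -0.157, 0.2155]
tool_rot: [0.722, 0.692, 0.017, 0.005]
force: [-1.1, -0.3, -0.8]
finger_gap: 0.11
gripper_force: 41.5
p [ 0.4515 -0.157   0.2155] toolz [ 0.031  0.016 -0.999] tooly [ 0.999 -0.043  0.031] q [-0.59  0.37  1.84  0.04  0.91 -0.57] gap 0.11
need units [ 3.7496  8.9999 -1.3492] rotvec [-2.1127  0.7125 88.4371]
```

```bash
python3 -m crank '[{"dp":[0.3,0.7,0],"angular":[-0.9,1.8,0]},{"dp":[0.3,0.7,0],"angular":[0,0,8.03]},{"dp":[0.3,0.7,0],"angular":[0,0,8.03]},{"dp":[0.3,0.7,0],"angular":[0,0,8.03]},{"dp":[0.3,0.7,0],"angular":[0,0,8.03]},{"dp":[0.3,0.7,0],"angular":[0,0,8.03]},{"dp":[0.3,0.7,0],"angular":[0,0,8.03]},{"dp":[0.3,0.7,0],"angular":[0,0,8.03]},{"dp":[0.3,0.7,0],"angular":[0,0,8.03]},{"dp":[0.3,0.7,0],"angular":[0,0,8.03]},{"dp":[0.3,0.7,-0.2],"angular":[0,0,8.03]},{"dp":[0.3,0.7,-0.5],"angular":[0,0,8.03]},{"dp":[0.15,0.6,-0.6],"angular":[0,0,0]},{"dp":[0,0,0],"angular":[0,0,0]},{"dp":[0,0,0],"angular":[0,0,0]}]';  python3 st.py .564 .113 .1 86 0
```

```text
t: 23.8
tcp_pos: [0.5629, 0.1117, 0.1755]
tool_rot: [0.037, 0.999, -0.001, -0.002]
force: [0.1, 0.1, -1.1]
finger_gap: 0.109
gripper_force: 41.4
p [0.5629 0.1117 0.1755] toolz [-0.004 -0.001 -1.   ] tooly [ 0.073  0.997 -0.001] q [ 0.    0.55  1.63 -0.    0.96 -1.49] gap 0.109
need units [ 0.0361  0.0423 -2.5172] rotvec [ 0.0604 -0.2178  0.203 ]
```

```bash
python3 -m crank '[{"dp":[0.03,0.04,-0.32],"angular":[0.06,-0.2,0.2]},{"dp":[0,0,-0.5],"angular":[0,0,0]},{"dp":[0,0,-0.5],"angular":[0,0,0]},{"dp":[0,0,-0.4],"angular":[0,0,0]},{"dp":[0,0,-0.4],"angular":[0,0,0]},{"dp":[0,0,-0.35],"angular":[0,0,0]},{"dp":[0,0,0],"angular":[0,0,0]}]';python3 -m crank '[{"dp":[0,0,-0.2],"angular":[0,0,0]},{"dp":[0,0,-0.2],"angular":[0,0,0]},{"dp":[0,0,-0.2],"angular":[0,0,0]},{"dp":[0,0,0],"angular":[0,0,0]}]'; python3 -m crank '[{"dp":[0,0,-0.1],"angular":[0,0,0]},{"dp":[0,0,0],"angular":[0,0,0]}]'
```

```text
t: 24.5
tcp_pos: [0.5644, 0.1136, 0.1012]
tool_rot: [0.035, 0.999, 0.0, 0.0]
force: [-0.1, 0.5, -1.0]
finger_gap: 0.107
gripper_force: 41.4
t: 24.9
tcp_pos: [0.5649, 0.1139, 0.084]
tool_rot: [0.035, 0.999, 0.0, 0.001]
force: [1.1, -0.0, -2.2]
finger_gap: 0.11
gripper_force: 41.4
t: 25.1
tcp_pos: [0.5654, 0.1139, 0.0816]
tool_rot: [0.035, 0.999, 0.0, 0.001]
force: [-0.3, 0.8, -1.2]
finger_gap: 0.109
gripper_force: 41.4
```

```bash
python3 -m crank '[{"dp":[0,0,-0.1],"angular":[0,0,0]},{"dp":[0,0,0],"angular":[0,0,0]}]'; python3 -m crank '[{"dp":[0,0,-0.05],"angular":[0,0,0]},{"dp":[0,0,0],"angular":[0,0,0]}]'
```

```text
t: 25.3
tcp_pos: [0.5655, 0.1139, 0.079]
tool_rot: [0.035, 0.999, 0.0, 0.002]
force: [-0.4, -0.3, -0.3]
finger_gap: 0.111
gripper_force: 41.7
t: 25.5
tcp_pos: [0.5665, 0.1139, 0.0787]
tool_rot: [0.035, 0.999, 0.0, 0.003]
force: [-0.3, 0.2, 6.8]
finger_gap: 0.11
gripper_force: 42.7
```

```bash
python3 -m crank '[{"dp":[0,0,0],"angular":[0,0,0]},{"dp":[0,0,0],"angular":[0,0,0]},{"dp":[0,0,0],"angular":[0,0,0]},{"dp":[0,0,0],"angular":[0,0,0]},{"dp":[0,0,0.3],"angular":[0,0,0]},{"dp":[0,0,0.6],"angular":[0,0,0]},{"dp":[0,0,0.9],"angular":[0,0,0]},{"dp":[0,0,0.9],"angular":[0,0,0]},{"dp":[0,0,0.6],"angular":[0,0,0]}]' 0.55 40; python3 -m crank '[{"dp":[-0.36,-0.67,0],"angular":[0,0,-8.03]},{"dp":[-0.36,-0.67,0],"angular":[0,0,-8.03]},{"dp":[-0.36,-0.67,0],"angular":[0,0,-8.03]},{"dp":[-0.36,-0.67,0],"angular":[0,0,-8.03]},{"dp":[-0.36,-0.67,0],"angular":[0,0,-8.03]},{"dp":[-0.36,-0.67,0],"angular":[0,0,-8.03]},{"dp":[-0.36,-0.67,0],"angular":[0,0,-8.03]},{"dp":[-0.36,-0.67,0],"angular":[0,0,-8.03]},{"dp":[-0.36,-0.67,0],"angular":[0,0,-8.03]},{"dp":[-0.36,-0.67,0],"angular":[0,0,-8.03]},{"dp":[-0.36,-0.67,-0.2],"angular":[0,0,-8.03]},{"dp":[0,0,-0.1],"angular":[0,-5,0]},{"dp":[0,0,-0.1],"angular":[0,-5,0]},{"dp":[0,0,-0.1],"angular":[0,-4,0]},{"dp":[0,0,-0.1],"angular":[0,-4,0]},{"dp":[0,0,-0.1],"angular":[0,-4,0]},{"dp":[0,0,0],"angular":[0,-3,0]},{"dp":[0,0,0],"angular":[0,0,0]},{"dp":[0,0,0],"angular":[0,0,0]}]'; python3 st.py .446 -.107 .155 -2.7 25
python3 - <<'E'
from look import *
s1,a=look("scene",(230,180,400,260),4.7,0);cv2.imwrite("pics/d6.png",a)
E
```

```text
t: 26.4
tcp_pos: [0.5662, 0.1139, 0.1787]
tool_rot: [0.035, 0.999, 0.0, 0.003]
force: [0.2, 0.3, -0.1]
finger_gap: 0.45
gripper_force: 0.0
t: 28.3
tcp_pos: [0.448, -0.1054, 0.1567]
tool_rot: [0.706, 0.679, 0.146, 0.137]
force: [0.7, 0.5, -0.8]
finger_gap: 0.453
gripper_force: 0.0
p [ 0.448  -0.1054  0.1567] toolz [ 0.392  0.005 -0.92 ] tooly [ 0.919 -0.039  0.391] q [-0.62  0.42  2.2   0.9   0.3  -1.42] gap 0.453
need units [-0.0677 -0.0526 -0.0578] rotvec [-1.2166 -1.9137 -0.7559]
```

View pics/d6.png

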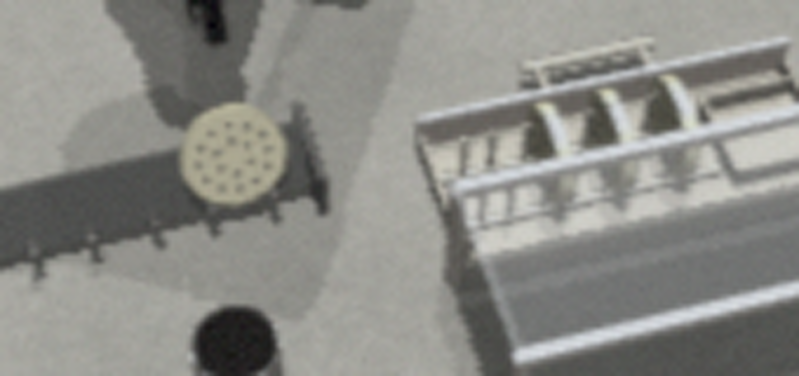

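```bash
python3 -m crank '[{"dp":[-0.03,-0.025,0],"angular":[-0.6,-0.95,-0.37]},{"dp":[-0.03,-0.025,0],"angular":[-0.6,-0.95,-0.37]},{"dp":[0.2,0,-0.45],"angular":[0,0,0]},{"dp":[0.23,0,-0.5],"angular":[0,0,0]},{"dp":[0.23,0,-0.5],"angular":[0,0,0]},{"dp":[0.23,0,-0.52],"angular":[0,0,0]},{"dp":[0.23,0,-0.52],"angular":[0,0,0]},{"dp":[0,0,0],"angular":[0,0,0]},{"dp":[0,0,0],"angular":[0,0,0]}]';  python3 st.py .48 -.107 .082 -2.7 25
```

```text
t: 29.25
tcp_pos: [0.48, -0.1064, 0.0818]
tool_rot: [0.706, 0.674, 0.15, 0.156]
force: [0.6, 0.3, 0.5]
finger_gap: 0.448
gripper_force: 0.0
p [ 0.48   -0.1064  0.0818] toolz [ 0.422 -0.019 -0.906] tooly [ 0.905 -0.041  0.423] q [-0.57  0.65  2.2   1.96  0.23 -2.45] gap 0.448
need units [-0.001  -0.0185  0.0077] rotvec [-0.0418  0.0001 -0.0983]
```

```bash
python3 -m crank '[{"dp":[0,0,0],"angular":[0,0,0]},{"dp":[0,0,0],"angular":[0,0,0]},{"dp":[0,0,0],"angular":[0,0,0]},{"dp":[0,0,0],"angular":[0,0,0]},{"dp":[0,0,0],"angular":[0,0,0]},{"dp":[0,0,0],"angular":[0,0,0]},{"dp":[-0.14,0,0.3],"angular":[0,0,0]},{"dp":[-0.28,0,0.6],"angular":[0,0,0]},{"dp":[-0.28,0,0.6],"angular":[0,0,0]},{"dp":[-0.28,0,0.6],"angular":[0,0,0]},{"dp":[-0.14,0,0.3],"angular":[0,0,0]},{"dp":[0.05,0,0.4],"angular":[0.25,3,0]},{"dp":[0.05,0,0.4],"angular":[0.25,3,0]},{"dp":[0.05,0,0.4],"angular":[0.25,4,0]},{"dp":[0.05,0.3,0.4],"angular":[0.25,5,0]},{"dp":[0.05,0.3,0.4],"angular":[0.25,5,0]},{"dp":[0.05,0.3,0.4],"angular":[0.25,5,0]},{"dp":[0,0,0],"angular":[0,0,0]},{"dp":[0,0,0],"angular":[0,0,0]}]' 1 40;  python3 st.py .561 .0655 .175 86 0
```

```text
t: 31.15
tcp_pos: [0.4571, -0.0745, 0.2067]
tool_rot: [0.72, 0.692, 0.051, 0.03]
force: [-0.9, 0.0, -0.9]
finger_gap: 0.111
gripper_force: 41.1
p [ 0.4571 -0.0745  0.2067] toolz [ 0.114  0.028 -0.993] tooly [ 0.993 -0.041  0.113] q [-0.45  0.34  1.94  0.11  0.77 -0.49] gap 0.111
need units [ 3.4629  4.6675 -1.0568] rotvec [-6.2928  3.9708 88.1293]
```

```bash
python3 -m crank '[{"dp":[0.28,0.36,0],"angular":[-1.5,6.5,0]},{"dp":[0.28,0.36,0],"angular":[0,0,8.03]},{"dp":[0.28,0.36,0],"angular":[0,0,8.03]},{"dp":[0.28,0.36,0],"angular":[0,0,8.03]},{"dp":[0.28,0.36,0],"angular":[0,0,8.03]},{"dp":[0.28,0.36,0],"angular":[0,0,8.03]},{"dp":[0.28,0.36,0],"angular":[0,0,8.03]},{"dp":[0.28,0.36,0],"angular":[0,0,8.03]},{"dp":[0.28,0.36,0],"angular":[0,0,8.03]},{"dp":[0.28,0.36,0],"angular":[0,0,8.03]},{"dp":[0.28,0.36,-0.1],"angular":[0,0,8.03]},{"dp":[0.28,0.36,-0.4],"angular":[0,0,8.03]},{"dp":[0.1,0.35,-0.5],"angular":[0,0,0]},{"dp":[0,0,0],"angular":[0,0,0]},{"dp":[0,0,0],"angular":[0,0,0]}]';  python3 st.py .561 .0655 .1 86 0
```

```text
t: 32.65
tcp_pos: [0.5598, 0.065, 0.1756]
tool_rot: [0.036, 0.999, -0.0, -0.003]
force: [-0.5, 0.1, -1.1]
finger_gap: 0.111
gripper_force: 41.0
p [0.5598 0.065  0.1756] toolz [-0.005 -0.    -1.   ] tooly [ 0.071  0.997 -0.   ] q [-0.08  0.54  1.66 -0.    0.95 -1.58] gap 0.111
need units [ 0.0394  0.0169 -2.5209] rotvec [ 0.0054 -0.2907  0.0914]
```

```bash
python3 -m crank '[{"dp":[0.04,0.02,-0.32],"angular":[0,-0.3,0.1]},{"dp":[0,0,-0.5],"angular":[0,0,0]},{"dp":[0,0,-0.5],"angular":[0,0,0]},{"dp":[0,0,-0.4],"angular":[0,0,0]},{"dp":[0,0,-0.4],"angular":[0,0,0]},{"dp":[0,0,-0.35],"angular":[0,0,0]},{"dp":[0,0,0],"angular":[0,0,0]}]';python3 -m crank '[{"dp":[0,0,-0.2],"angular":[0,0,0]},{"dp":[0,0,-0.2],"angular":[0,0,0]},{"dp":[0,0,-0.2],"angular":[0,0,0]},{"dp":[0,0,0],"angular":[0,0,0]}]'; python3 -m crank '[{"dp":[0,0,-0.1],"angular":[0,0,0]},{"dp":[0,0,0],"angular":[0,0,0]}]'; python3 -m crank '[{"dp":[0,0,-0.07],"angular":[0,0,0]},{"dp":[0,0,0],"angular":[0,0,0]}]'
```

```text
t: 33.35
tcp_pos: [0.5617, 0.0658, 0.1013]
tool_rot: [0.034, 0.999, -0.0, 0.0]
force: [-0.6, -0.5, -1.5]
finger_gap: 0.105
gripper_force: 41.1
t: 33.75
tcp_pos: [0.5621, 0.0659, 0.0841]
tool_rot: [0.034, 0.999, -0.0, 0.001]
force: [0.7, 1.0, -1.4]
finger_gap: 0.108
gripper_force: 41.1
t: 33.95
tcp_pos: [0.5626, 0.0658, 0.0817]
tool_rot: [0.034, 0.999, -0.0, 0.002]
force: [0.4, -0.1, -1.3]
finger_gap: 0.105
gripper_force: 41.1
t: 34.15
tcp_pos: [0.5626, 0.0659, 0.0797]
tool_rot: [0.034, 0.999, -0.0, 0.002]
force: [-0.5, -0.2, -0.5]
finger_gap: 0.105
gripper_force: 41.1
```

```bash
python3 -m crank '[{"dp":[0,0,-0.07],"angular":[0,0,0]},{"dp":[0,0,0],"angular":[0,0,0]}]'; python3 -m crank '[{"dp":[0,0,0],"angular":[0,0,0]},{"dp":[0,0,0],"angular":[0,0,0]},{"dp":[0,0,0],"angular":[0,0,0]},{"dp":[0,0,0],"angular":[0,0,0]},{"dp":[0,0,0.3],"angular":[0,0,0]},{"dp":[0,0,0.6],"angular":[0,0,0]},{"dp":[0,0,0.9],"angular":[0,0,0]},{"dp":[0,0,0.9],"angular":[0,0,0]},{"dp":[0,0,0.6],"angular":[0,0,0]},{"dp":[0,0,0],"angular":[0,0,0]}]' 0.55 40
python3 - <<'E'
from look import *
s,a=look("scene",(240,190,430,290),4.2,0);cv2.imwrite("pics/d7.png",a)
np.savez("s2.npz",**s)
x0,y0,x1,y1=245,235,320,280
k=(s["image"].max(2)[y0:y1,x0:x1]<50).astype(np.uint8)
for c in cv2.findContours(k,0,2)[0]:
    if cv2.contourArea(c)>60:
        e=cv2.fitEllipse(c);u=e[0][0]+x0,e[0][1]+y0;print(e,ray(s,*u,.06))
E
python3 st.py
```

```text
t: 34.35
tcp_pos: [0.5632, 0.0658, 0.0784]
tool_rot: [0.034, 0.999, -0.0, 0.003]
force: [-0.4, 0.1, 3.5]
finger_gap: 0.107
gripper_force: 41.9
t: 35.35
tcp_pos: [0.5646, 0.0658, 0.1799]
tool_rot: [0.034, 0.999, -0.0, 0.005]
force: [0.1, -0.3, -0.0]
finger_gap: 0.453
gripper_force: 0.0
((34.53313064575195, 17.77220344543457), (13.373567581176758, 15.357667922973633), 82.07148742675781) [ 0.65261182 -0.15154008  0.06      ]
p [0.5635 0.0658 0.1782] toolz [ 0.007 -0.001 -1.   ] tooly [ 0.068  0.998 -0.   ] q [-0.08  0.54  1.65 -0.    0.94 -1.58] gap 0.449
```

View pics/d7.png

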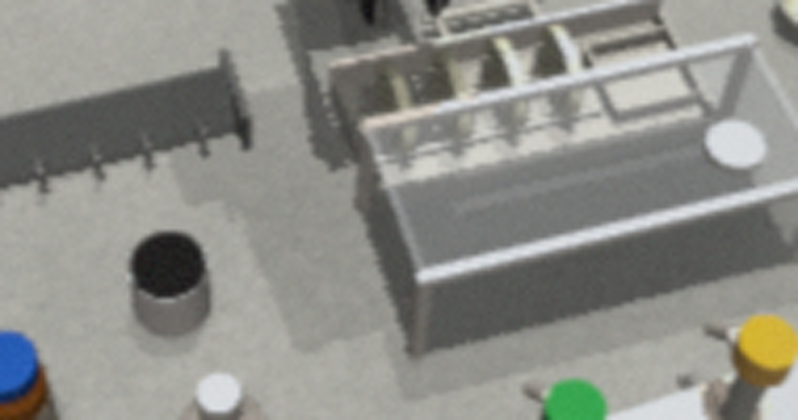

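```bash
python3 -m crank '[{"dp":[0.32,-0.8,0.2],"angular":[0,0,0]},{"dp":[0.32,-0.8,0.2],"angular":[0,0,0]},{"dp":[0.32,-0.8,0],"angular":[0,0,0]},{"dp":[0.32,-0.8,0],"angular":[0,0,0]},{"dp":[0.32,-0.8,0],"angular":[0,0,0]},{"dp":[0.32,-0.8,0],"angular":[0,0,0]},{"dp":[0.32,-0.8,0],"angular":[0,0,0]},{"dp":[0.32,-0.8,0],"angular":[0,0,0]},{"dp":[0.32,-0.8,0],"angular":[0,0,0]},{"dp":[0,0,-0.8],"angular":[0,0,0]},{"dp":[0,0,-0.8],"angular":[0,0,0]},{"dp":[0,0,0],"angular":[0,0,0]},{"dp":[0,0,0],"angular":[0,0,0]}]' 0 40;python3 - <<'E'
from look import *
s,a=look("scene",(240,190,430,290),4.2,0)
x0,y0,x1,y1=255,225,320,280
print(s["image"].max(2)[236:264:3,262:300:2])
E
python3 st.py .6515 -.152 .042 86 0
```

```text
t: 36.7
tcp_pos: [0.6482, -0.1498, 0.1392]
tool_rot: [0.034, 0.999, 0.0, 0.0]
force: [-0.5, 0.8, 0.5]
finger_gap: 0.997
gripper_force: 0.0
[[ 32 120 105 104 147 172 170 171 157 158 157 166 169 167 164 141  69  84
  130]
 [ 67  77  88  95 143 151 149 146 142 141 144 151 146 151 148 123  87  82
  128]
 [ 60  65  87  95 146 150 151 143 136 137 136 136 137 141 138 113  79  82
  133]
 [147  92  88  91 145 148 137 108  71  64  73 103 132 133 130 101  72  80
  132]
 [118  87  91 125  87  64  17  11  15  10  17  17  24  69  76  76  77  77
  120]
 [106  84  88  85  76  19  12   9  17  17  19  13  20  51  77  73  76  77
   89]
 [ 90  84  86  88  72  18  16  17  13  12   7   8  12  34  74  73  75  76
   80]
 [ 87  88  83  73  80  55  16  22  21  11  19  22  33  80  74  75  76  77
   86]
 [ 85  75  74  75  75  96 114  87  52  53  93 115 102  88  77  75  74  79
  134]
 [ 86  81  77  76  75  89 105 108 110 110 110 111 101  90  80  74  83  98
  151]]
p [ 0.6491 -0.15    0.1405] toolz [ 0.003 -0.    -1.   ] tooly [0.068 0.998 0.   ] q [-0.4   0.71  1.41  0.    1.02 -1.9 ] gap 0.999
need units [ 0.0805 -0.066  -3.2831] rotvec [ 0.0094  0.1853 -0.1219]
```

```bash
python3 -m crank '[{"dp":[0.08,-0.07,-0.5],"angular":[0,0.1,-0.1]},{"dp":[0,0,-0.5],"angular":[0,0,0]},{"dp":[0,0,-0.5],"angular":[0,0,0]},{"dp":[0,0,-0.3],"angular":[0,0,0]},{"dp":[0,0,-0.2],"angular":[0,0,0]},{"dp":[0,0,0],"angular":[0,0,0]}]';python3 -m crank '[{"dp":[0,0,-0.3],"angular":[0,0,0]},{"dp":[0,0,-0.3],"angular":[0,0,0]},{"dp":[0,0,-0.3],"angular":[0,0,0]},{"dp":[0,0,-0.3],"angular":[0,0,0]},{"dp":[0,0,0],"angular":[0,0,0]},{"dp":[0,0,0],"angular":[0,0,0]}]';python3 st.py .6515 -.152 .042 86 0
```

```text
t: 37.35
tcp_pos: [0.6507, -0.152, 0.0793]
tool_rot: [0.035, 0.999, 0.0, -0.0]
force: [0.7, 0.2, -0.3]
finger_gap: 0.995
gripper_force: 0.0
t: 37.95
tcp_pos: [0.6513, -0.1522, 0.0442]
tool_rot: [0.035, 0.999, -0.0, 0.001]
force: [-0.5, -0.4, -0.0]
finger_gap: 0.999
gripper_force: 0.0
p [ 0.6513 -0.1522  0.0442] toolz [ 0.001 -0.    -1.   ] tooly [ 0.07   0.998 -0.   ] q [-0.4   0.84  1.44  0.    0.86 -1.9 ] gap 0.999
need units [ 0.0069  0.0072 -0.0743] rotvec [ 0.0072  0.0752 -0.0094]
```

```bash
python3 -m crank '[{"dp":[0,0,-0.05],"angular":[0,0,0]},{"dp":[0,0,0],"angular":[0,0,0]},{"dp":[0,0,0],"angular":[0,0,0]},{"dp":[0,0,0],"angular":[0,0,0]},{"dp":[0,0,0],"angular":[0,0,0]},{"dp":[0,0,0],"angular":[0,0,0]}]' 1 50; python3 -m crank '[{"dp":[0,0,0.3],"angular":[0,0,0]},{"dp":[0,0,0.8],"angular":[0,0,0]},{"dp":[0,0,0.9],"angular":[0,0,0]},{"dp":[0,0,0.9],"angular":[0,0,0]},{"dp":[0,0,0.9],"angular":[0,0,0]},{"dp":[0,0,0.9],"angular":[0,0,0]},{"dp":[0,0,0],"angular":[0,0,0]}]'; python3 - <<'E'
from h import *
s=load("s2.npz")
# refine the bay centre in scene: predicted from slots and stated geometry
ax=np.array([.9976,-.07]);ay=np.array([.07,.9976])
t=load("top0.npz")
print("top bay",ray(t,200+143/4.6,115+371/4.6,.024))
E
python3 st.py
```

```text
t: 38.55
tcp_pos: [0.652, -0.1525, 0.0439]
tool_rot: [0.035, 0.999, -0.0, 0.002]
force: [0.7, -0.6, 4.9]
finger_gap: 0.687
gripper_force: 54.3
t: 39.25
tcp_pos: [0.6535, -0.153, 0.1884]
tool_rot: [0.035, 0.999, -0.002, 0.005]
force: [0.2, -1.3, -1.2]
finger_gap: 0.686
gripper_force: 54.1
top bay [0.56271375 0.2817495  0.024     ]
p [ 0.6535 -0.153   0.1884] toolz [ 0.009 -0.003 -1.   ] tooly [ 0.069  0.998 -0.003] q [-0.4   0.65  1.37  0.    1.11 -1.9 ] gap 0.686
```

```bash
python3 - <<'E'
from h import *
ax=np.array([.9976,-.07,0]);ay=np.array([.07,.9976,0])
for f in("scene0.npz","s2.npz"):
    s=load(f);g=cv2.cvtColor(s["image"],cv2.COLOR_BGR2GRAY).astype(np.float32)
    c=np.array([.5725,.2865,0])
    for nm,d,e in(("y",ay,ax),("x",ax,ay)):
        for z in(.006,.024):
            r=np.arange(-.050,.0501,.004)
            v=np.zeros(len(r))
            for o in(-.014,-.007,0,.007,.014):
                u=np.array([proj(s,c+d*q+e*o+[0,0,z]) for q in r],np.float32)
                v+=cv2.remap(g,u[:,0].reshape(1,-1),u[:,1].reshape(1,-1),cv2.INTER_LINEAR)[0]/5
            print(f,nm,z,' '.join(f"{int(q*1000)}:{int(w)}" for q,w in zip(r,v)))
E
```

```text
scene0.npz y 0.006 -50:185 -46:188 -41:182 -37:164 -33:149 -29:163 -25:182 -21:188 -17:190 -13:190 -9:189 -5:187 -1:189 2:189 6:189 10:188 14:188 18:190 22:191 26:188 30:188 34:189 38:178 42:154 46:149 50:169
scene0.npz y 0.024 -50:176 -46:160 -41:144 -37:161 -33:181 -29:186 -25:187 -21:188 -17:188 -13:186 -9:185 -5:187 -1:189 2:187 6:186 10:188 14:190 18:188 22:185 26:185 30:172 34:149 38:152 42:172 46:178 50:176
scene0.npz x 0.006 -50:110 -46:89 -41:101 -37:143 -33:177 -29:189 -25:194 -21:197 -17:207 -13:211 -9:191 -5:153 -1:153 2:185 6:200 10:203 14:203 18:194 22:162 26:131 30:130 34:158 38:186 42:199 46:187 50:154
scene0.npz x 0.024 -50:138 -46:162 -41:161 -37:126 -33:95 -29:94 -25:129 -21:169 -17:187 -13:193 -9:196 -5:205 -1:211 2:197 6:157 10:151 14:182 18:200 22:203 26:202 30:195 34:164 38:133 42:130 46:158 50:187
s2.npz y 0.006 -50:184 -46:191 -41:187 -37:168 -33:152 -29:166 -25:185 -21:191 -17:193 -13:194 -9:192 -5:191 -1:192 2:193 6:193 10:191 14:192 18:194 22:194 26:192 30:192 34:192 38:182 42:157 46:151 50:172
s2.npz y 0.024 -50:192 -46:167 -41:147 -37:164 -33:182 -29:183 -25:184 -21:186 -17:186 -13:184 -9:184 -5:185 -1:188 2:185 6:184 10:186 14:188 18:185 22:183 26:185 30:175 34:152 38:155 42:175 46:181 50:181
s2.npz x 0.006 -50:167 -46:162 -41:122 -37:95 -33:101 -29:142 -25:178 -21:197 -17:210 -13:214 -9:195 -5:156 -1:157 2:189 6:203 10:205 14:207 18:208 22:207 26:200 30:172 34:138 38:130 42:154 46:184 50:189
s2.npz x 0.024 -50:102 -46:109 -41:136 -37:163 -33:168 -29:135 -25:99 -21:95 -17:128 -13:172 -9:194 -5:208 -1:215 2:201 6:160 10:153 14:186 18:204 22:205 26:206 30:208 34:207 38:200 42:172 46:137 50:130
```

```bash
python3 -m crank '[{"dp":[-0.85,0.5,0.2],"angular":[0,0.3,0]},{"dp":[-0.85,0.5,0.2],"angular":[0,0.3,0]},{"dp":[-0.8,0.5,0],"angular":[0,0,0]},{"dp":[0,0.94,0],"angular":[0,0,0]},{"dp":[0,0.94,0],"angular":[0,0,0]},{"dp":[0,0.94,0],"angular":[0,0,0]},{"dp":[0,0.94,0],"angular":[0,0,0]},{"dp":[0,0.94,0],"angular":[0,0,0]},{"dp":[0,0.94,0],"angular":[0,0,0]},{"dp":[0,0.94,0],"angular":[0,0,0]},{"dp":[0,0.94,0],"angular":[0,0,0]},{"dp":[0,0.94,0],"angular":[0,0,0]},{"dp":[0,0.94,0],"angular":[0,0,0]},{"dp":[0,0.94,0],"angular":[0,0,0]},{"dp":[0,0.94,0],"angular":[0,0,0]},{"dp":[0,0.94,0],"angular":[0,0,0]},{"dp":[0,0.94,0],"angular":[0,0,0]},{"dp":[0,0,-0.4],"angular":[0,0,0]},{"dp":[0,0,0],"angular":[0,0,0]},{"dp":[0,0,0],"angular":[0,0,0]}]'; python3 st.py .5785 .2875 .085 86 0
```

```text
t: 41.25
tcp_pos: [0.5753, 0.2865, 0.1825]
tool_rot: [0.035, 0.999, -0.001, -0.006]
force: [-0.3, 0.1, -2.1]
finger_gap: 0.687
gripper_force: 54.3
p [0.5753 0.2865 0.1825] toolz [-0.012 -0.002 -1.   ] tooly [ 0.07   0.998 -0.003] q [ 0.29  0.63  1.44  0.    1.09 -1.21] gap 0.687
need units [ 0.1068  0.0348 -3.2499] rotvec [ 0.1126 -0.7039  0.0131]
```

```bash
python3 -m crank '[{"dp":[0.1,0.035,-0.65],"angular":[0.1,-0.7,0]},{"dp":[0,0,-0.8],"angular":[0,0,0]},{"dp":[0,0,-0.8],"angular":[0,0,0]},{"dp":[0,0,-0.6],"angular":[0,0,0]},{"dp":[0,0,-0.4],"angular":[0,0,0]},{"dp":[0,0,0],"angular":[0,0,0]}]'; python3 -m crank '[{"dp":[0,0,-0.25],"angular":[0,0,0]},{"dp":[0,0,-0.2],"angular":[0,0,0]},{"dp":[0,0,-0.1],"angular":[0,0,0]},{"dp":[0,0,0],"angular":[0,0,0]},{"dp":[0,0,0],"angular":[0,0,0]}]';python3 -m crank '[{"dp":[0,0,-0.15],"angular":[0,0,0]},{"dp":[0,0,-0.15],"angular":[0,0,0]},{"dp":[0,0,0],"angular":[0,0,0]}]'
```

```text
t: 41.85
tcp_pos: [0.5784, 0.2872, 0.0849]
tool_rot: [0.035, 0.999, 0.0, -0.0]
force: [-0.9, -0.1, -1.4]
finger_gap: 0.685
gripper_force: 54.3
t: 42.35
tcp_pos: [0.5796, 0.2887, 0.0704]
tool_rot: [0.035, 0.999, 0.001, 0.002]
force: [0.1, -0.0, -1.4]
finger_gap: 0.689
gripper_force: 54.3
t: 42.65
tcp_pos: [0.5789, 0.2884, 0.0604]
tool_rot: [0.035, 0.999, 0.001, 0.001]
force: [-0.3, 0.4, -1.4]
finger_gap: 0.689
gripper_force: 54.3
```

```bash
python3 -m crank '[{"dp":[0,0,-0.15],"angular":[0,0,0]},{"dp":[0,0,-0.1],"angular":[0,0,0]},{"dp":[0,0,0],"angular":[0,0,0]}]';python3 -m crank '[{"dp":[0,0,-0.08],"angular":[0,0,0]},{"dp":[0,0,0],"angular":[0,0,0]}]'
```

```text
t: 42.95
tcp_pos: [0.579, 0.2884, 0.053]
tool_rot: [0.035, 0.999, 0.001, 0.001]
force: [0.7, 0.3, -1.9]
finger_gap: 0.687
gripper_force: 54.3
t: 43.15
tcp_pos: [0.5793, 0.2886, 0.051]
tool_rot: [0.035, 0.999, 0.001, 0.002]
force: [-0.1, -0.3, -2.0]
finger_gap: 0.689
gripper_force: 54.3
```

```bash
python3 -m crank '[{"dp":[0,0,-0.08],"angular":[0,0,0]},{"dp":[0,0,0],"angular":[0,0,0]}]';python3 -m crank '[{"dp":[0,0,0],"angular":[0,0,0]},{"dp":[0,0,0],"angular":[0,0,0]},{"dp":[0,0,0],"angular":[0,0,0]},{"dp":[0,0,0],"angular":[0,0,0]},{"dp":[0,0,0.2],"angular":[0,0,0]},{"dp":[0,0,0.5],"angular":[0,0,0]},{"dp":[0,0,0.8],"angular":[0,0,0]},{"dp":[0,0,0.8],"angular":[0,0,0]},{"dp":[0,0,0.8],"angular":[0,0,0]},{"dp":[-0.8,-0.5,0.6],"angular":[0,0,0]},{"dp":[-0.8,-0.5,0],"angular":[0,0,0]},{"dp":[-0.8,-0.5,0],"angular":[0,0,0]},{"dp":[-0.8,-0.5,0],"angular":[0,0,0]},{"dp":[-0.8,-0.5,0],"angular":[0,0,0]},{"dp":[-0.4,-0.5,0],"angular":[0,0,0]},{"dp":[0,0,0],"angular":[0,0,0]}]' 0.05 40
python3 - <<'E'
from look import *
s,a=look("scene",(240,190,430,290),4.2,0);np.savez("s3.npz",**s)
k=((s["image"].max(2)<50)*1).astype(np.uint8)[185:235,360:415]
for c in cv2.findContours(k,0,2)[0]:
    if cv2.contourArea(c)>40:
        e=cv2.fitEllipse(c);print(e,ray(s,e[0][0]+360,e[0][1]+185,.066))
# plates: cream pixels above/along slots
ax=np.array([.9976,-.07,0]);ay=np.array([.07,.9976,0])
g=cv2.cvtColor(s["image"],cv2.COLOR_BGR2GRAY).astype(np.float32)
# panel and handle along -x from slot line (x' profile at mid handle)
c=np.array([.5725,.137,0])
for z,y0 in((.038,.12),(.0275,.0),(.0275,.02),(.0275,.04)):
    r=np.arange(-.115,-.03,.003);u=np.array([proj(s,c+ax*q+ay*y0+[0,0,z]) for q in r],np.float32)
    v=cv2.remap(g,u[:,0].reshape(1,-1),u[:,1].reshape(1,-1),1)[0];print(z,y0,' '.join(f"{round(q*1000)}:{int(w)}" for q,w in zip(r,v)))
E
python3 st.py
```

```text
t: 43.35
tcp_pos: [0.5802, 0.2887, 0.0498]
tool_rot: [0.035, 0.999, 0.001, 0.003]
force: [-0.1, -0.4, 2.9]
finger_gap: 0.686
gripper_force: 54.5
t: 44.95
tcp_pos: [0.4453, 0.1974, 0.1609]
tool_rot: [0.035, 0.999, 0.0, 0.001]
force: [-0.3, -0.1, 0.8]
finger_gap: 0.951
gripper_force: 0.0
((34.60081481933594, 12.531610488891602), (8.791325569152832, 14.752729415893555), 85.69719696044922) [0.57498721 0.28964638 0.066     ]
0.038 0.12 -115:152 -112:153 -109:153 -106:154 -103:157 -100:163 -97:167 -94:169 -91:167 -88:166 -85:167 -82:168 -79:167 -76:171 -73:181 -70:198 -67:181 -64:142 -61:118 -58:103 -55:100 -52:99 -49:99 -46:105 -43:122 -40:154 -37:166 -34:168 -31:147
0.0275 0.0 -115:77 -112:87 -109:127 -106:161 -103:160 -100:155 -97:145 -94:144 -91:150 -88:153 -85:151 -82:161 -79:181 -76:181 -73:147 -70:127 -67:117 -64:135 -61:148 -58:157 -55:161 -52:170 -49:185 -46:191 -43:197 -40:198 -37:196 -34:194 -31:192
0.0275 0.02 -115:74 -112:76 -109:100 -106:137 -103:142 -100:131 -97:105 -94:88 -91:78 -88:78 -85:93 -82:130 -79:166 -76:180 -73:145 -70:118 -67:104 -64:102 -61:101 -58:98 -55:102 -52:110 -49:121 -46:121 -43:113 -40:97 -37:82 -34:80 -31:77
0.0275 0.04 -115:96 -112:101 -109:124 -106:165 -103:162 -100:145 -97:114 -94:96 -91:91 -88:93 -85:101 -82:134 -79:163 -76:174 -73:144 -70:125 -67:141 -64:152 -61:166 -58:159 -55:156 -52:145 -49:148 -46:156 -43:162 -40:167 -37:161 -34:167 -31:180
p [0.4474 0.1983 0.1611] toolz [ 0.005  0.002 -1.   ] tooly [0.071 0.998 0.002] q [ 0.19  0.48  1.86  0.    0.8  -1.31] gap 0.954
```

```bash
python3 -m crank '[{"dp":[-0.14,-0.1,0],"angular":[-0.35,-5,0]},{"dp":[-0.14,-0.1,0],"angular":[-0.35,-5,0]},{"dp":[-0.14,-0.1,0],"angular":[-0.35,-5,0]},{"dp":[0,0,0],"angular":[0,0,0]},{"dp":[0,0,0],"angular":[0,0,0]},{"dp":[0,0,0],"angular":[0,0,0]},{"dp":[0,0,0],"angular":[0,0,0]}]' 1 40
python3 - <<'E'
from station import sense
from scipy.spatial.transform import Rotation as R
import numpy as np
s=sense();r=R.from_quat(s["tool_rot"]);m=r.as_matrix();print(m.round(3),s["q"].round(2),s["finger_gap"])
print((np.array([.433,.189,.026])-s["tcp_pos"])/.03)
E
```

```text
t: 45.7
tcp_pos: [0.4368, 0.1899, 0.1603]
tool_rot: [0.035, 0.99, -0.004, 0.133]
force: [0.2, 0.7, -0.3]
finger_gap: 0.004
gripper_force: 0.0
[[-0.962  0.07   0.264]
 [ 0.068  0.998 -0.016]
 [-0.265  0.002 -0.964]] [ 0.22  0.43  2.05 -0.18  0.41 -1.12] 0.00374747036287603
[-0.12789078 -0.03070087 -4.47566819]
```

```bash
python3 -m crank '[{"dp":[-0.12,-0.03,-0.5],"angular":[0,0,0]},{"dp":[0,0,-0.7],"angular":[0,0,0]},{"dp":[0,0,-0.7],"angular":[0,0,0]},{"dp":[0,0,-0.7],"angular":[0,0,0]},{"dp":[0,0,-0.7],"angular":[0,0,0]},{"dp":[0,0,-0.6],"angular":[0,0,0]},{"dp":[0,0,-0.4],"angular":[0,0,0]},{"dp":[0,0,-0.1],"angular":[0,0,0]},{"dp":[0,0,0],"angular":[0,0,0]},{"dp":[0,0,0],"angular":[0,0,0]}]'; python3 -m crank '[{"dp":[0.1,-0.007,0],"angular":[0,0,0]},{"dp":[0.1,-0.007,0],"angular":[0,0,0]},{"dp":[0.1,-0.007,0],"angular":[0,0,0]},{"dp":[0.1,-0.007,0],"angular":[0,0,0]},{"dp":[0,0,0],"angular":[0,0,0]}]'
```

```text
t: 46.7
tcp_pos: [0.433, 0.1876, 0.0381]
tool_rot: [0.035, 0.99, -0.006, 0.134]
force: [0.5, -0.3, 0.2]
finger_gap: 0.001
gripper_force: 0.0
t: 47.2
tcp_pos: [0.4453, 0.1869, 0.0388]
tool_rot: [0.035, 0.99, -0.006, 0.135]
force: [-0.1, -0.2, 0.4]
finger_gap: 0.0
gripper_force: 0.0
```

```bash
python3 -m crank '[{"dp":[-0.2,0.014,-0.1],"angular":[0,0,0]},{"dp":[-0.1,0,-0.15],"angular":[0,0,0]},{"dp":[0,0,-0.15],"angular":[0,0,0]},{"dp":[0,0,0],"angular":[0,0,0]}]'; python3 -m crank '[{"dp":[0.12,-0.008,0],"angular":[0,0,0]},{"dp":[0.12,-0.008,0],"angular":[0,0,0]},{"dp":[0.12,-0.008,0],"angular":[0,0,0]},{"dp":[0.12,-0.008,0],"angular":[0,0,0]},{"dp":[0,0,0],"angular":[0,0,0]}]';python3 -m crank '[{"dp":[0.1,-0.007,0],"angular":[0,0,0]},{"dp":[0.1,-0.007,0],"angular":[0,0,0]},{"dp":[0.1,-0.007,0],"angular":[0,0,0]},{"dp":[0.1,-0.007,0],"angular":[0,0,0]},{"dp":[0,0,0],"angular":[0,0,0]}]'
```

```text
t: 47.6
tcp_pos: [0.4353, 0.1874, 0.0265]
tool_rot: [0.035, 0.99, -0.006, 0.133]
force: [-0.8, 0.4, 0.5]
finger_gap: -0.0
gripper_force: 0.0
t: 48.1
tcp_pos: [0.4505, 0.1864, 0.027]
tool_rot: [0.034, 0.99, -0.006, 0.134]
force: [0.3, -0.4, 0.4]
finger_gap: 0.001
gripper_force: 0.0
t: 48.6
tcp_pos: [0.4618, 0.1855, 0.0268]
tool_rot: [0.034, 0.99, -0.006, 0.134]
force: [0.2, -0.6, -1.2]
finger_gap: -0.001
gripper_force: 0.0
```

```bash
for i in 1 2; do python3 -m crank '[{"dp":[0.1,-0.007,0],"angular":[0,0,0]},{"dp":[0.1,-0.007,0],"angular":[0,0,0]},{"dp":[0.1,-0.007,0],"angular":[0,0,0]},{"dp":[0.1,-0.007,0],"angular":[0,0,0]}]'; done; python3 - <<'E'
from look import *
s,a=look("scene",(240,190,430,290),4.2,0)
ax=np.array([.9976,-.07,0]);ay=np.array([.07,.9976,0]);g=cv2.cvtColor(s["image"],cv2.COLOR_BGR2GRAY).astype(np.float32)
c=np.array([.5725,.137,0])
r=np.arange(-.085,.08,.003);u=np.array([proj(s,c+ax*q+ay*.12+[0,0,.038]) for q in r],np.float32)
v=cv2.remap(g,u[:,0].reshape(1,-1),u[:,1].reshape(1,-1),1)[0];print(' '.join(f"{round(q*1000)}:{int(w)}" for q,w in zip(r,v)))
E
```

```text
t: 49.0
tcp_pos: [0.4729, 0.1846, 0.0266]
tool_rot: [0.034, 0.991, -0.006, 0.133]
force: [-1.5, -0.1, 0.2]
finger_gap: -0.004
gripper_force: 0.7
t: 49.4
tcp_pos: [0.4849, 0.1837, 0.0266]
tool_rot: [0.034, 0.991, -0.006, 0.133]
force: [-1.0, -0.1, 0.9]
finger_gap: -0.004
gripper_force: 0.7
-85:165 -82:167 -79:168 -76:168 -73:167 -70:167 -67:168 -64:167 -61:169 -58:171 -55:173 -52:172 -49:169 -46:169 -43:170 -40:175 -37:189 -34:195 -31:159 -28:127 -25:103 -22:102 -19:102 -16:102 -13:110 -10:130 -7:175 -4:202 -1:212 2:192 5:165 8:138 11:132 14:135 17:144 20:138 23:131 26:126 29:122 32:122 35:125 38:126 41:128 44:128 47:129 50:131 53:131 56:133 59:134 62:134 65:131 68:131 71:130 74:131 77:129
```

```bash
python3 -m crank '[{"dp":[0.12,-0.0085,0],"angular":[0,0,0]},{"dp":[0.12,-0.0085,0],"angular":[0,0,0]},{"dp":[0.12,-0.0085,0],"angular":[0,0,0]},{"dp":[0.12,-0.0085,0],"angular":[0,0,0]},{"dp":[0.12,-0.0085,0],"angular":[0,0,0]},{"dp":[0.12,-0.0085,0],"angular":[0,0,0]},{"dp":[0.12,-0.0085,0],"angular":[0,0,0]},{"dp":[0.12,-0.0085,0],"angular":[0,0,0]},{"dp":[0.12,-0.0085,0],"angular":[0,0,0]},{"dp":[0.12,-0.0085,0],"angular":[0,0,0]},{"dp":[0.12,-0.0085,0],"angular":[0,0,0]},{"dp":[0.12,-0.0085,0],"angular":[0,0,0]},{"dp":[0.12,-0.0085,0],"angular":[0,0,0]},{"dp":[0.12,-0.0085,0],"angular":[0,0,0]},{"dp":[0.12,-0.0085,0],"angular":[0,0,0]},{"dp":[0.12,-0.0085,0],"angular":[0,0,0]},{"dp":[0.12,-0.0085,0],"angular":[0,0,0]}]'; for i in 1 2; do python3 -m crank '[{"dp":[0.06,-0.004,0],"angular":[0,0,0]},{"dp":[0.06,-0.004,0],"angular":[0,0,0]}]'; done
```

```text
t: 51.15
tcp_pos: [0.5472, 0.1795, 0.0266]
tool_rot: [0.035, 0.99, -0.006, 0.133]
force: [-1.2, -1.0, -1.6]
finger_gap: 0.002
gripper_force: 1.0
t: 51.35
tcp_pos: [0.551, 0.1794, 0.0267]
tool_rot: [0.035, 0.99, -0.006, 0.134]
force: [-2.4, -1.2, -0.5]
finger_gap: -0.001
gripper_force: 0.8
t: 51.55
tcp_pos: [0.5543, 0.1792, 0.0267]
tool_rot: [0.035, 0.99, -0.006, 0.134]
force: [-1.3, -0.5, 0.1]
finger_gap: 0.003
gripper_force: 0.8
```

```bash
for i in 1 2 3 4 5 6; do python3 -m crank '[{"dp":[0.05,-0.0035,0],"angular":[0,0,0]},{"dp":[0.05,-0.0035,0],"angular":[0,0,0]}]' | grep -E "tcp_pos|force: \["; done
```

```text
tcp_pos: [0.5574, 0.1789, 0.0267]
force: [-2.1, 0.1, -0.5]
tcp_pos: [0.5585, 0.1786, 0.0263]
force: [-7.4, 1.5, 3.0]
tcp_pos: [0.56, 0.1783, 0.0259]
force: [-7.1, 0.7, 1.9]
tcp_pos: [0.5639, 0.1781, 0.026]
force: [-5.4, -0.9, -0.7]
tcp_pos: [0.5686, 0.1778, 0.0261]
force: [-2.9, -1.0, -2.5]
tcp_pos: [0.5716, 0.1778, 0.0264]
force: [-7.3, 1.8, 2.3]
```

```bash
for i in 1 2; do python3 -m crank '[{"dp":[0.05,-0.0035,0],"angular":[0,0,0]},{"dp":[0,0,0],"angular":[0,0,0]}]' | grep -E "tcp_pos|force: \["; done
```

```text
tcp_pos: [0.5717, 0.1778, 0.0264]
force: [-6.7, 1.0, 1.7]
tcp_pos: [0.5718, 0.1776, 0.0261]
force: [-9.0, 1.2, 2.4]
```

At the stop. Backing off and checking.

```bash
python3 -m crank '[{"dp":[-0.1,0.007,0],"angular":[0,0,0]},{"dp":[-0.2,0.014,0],"angular":[0,0,0]},{"dp":[-0.5,0.035,0],"angular":[0,0,0]},{"dp":[-0.8,0.056,0],"angular":[0,0,0]},{"dp":[-0.8,0.056,0],"angular":[0,0,0]},{"dp":[-0.3,0,0.8],"angular":[0,0,0]},{"dp":[0,0,0.8],"angular":[0,0,0]},{"dp":[0,0,0.8],"angular":[0,0,0]},{"dp":[0,-0.8,0.8],"angular":[0,0,0]},{"dp":[0,-0.8,0.5],"angular":[0,0,0]},{"dp":[0,-0.8,0],"angular":[0,0,0]},{"dp":[0,-0.8,0],"angular":[0,0,0]},{"dp":[0,0,0],"angular":[0,0,0]}]'; python3 - <<'E'
from look import *
s,a=look("scene",(240,190,430,290),4.2,0);np.savez("s4.npz",**s)
ax=np.array([.9976,-.07,0]);ay=np.array([.07,.9976,0]);g=cv2.cvtColor(s["image"],cv2.COLOR_BGR2GRAY).astype(np.float32)
c=np.array([.5725,.137,0]);r=np.arange(0,.08,.003)
for y0,z in((.12,.038),(-.05,.038),(.05,.0275)):
    u=np.array([proj(s,c+ax*(q if z>.03 else q-.05)+ay*y0+[0,0,z]) for q in r],np.float32)
    v=cv2.remap(g,u[:,0].reshape(1,-1),u[:,1].reshape(1,-1),1)[0];print(y0,' '.join(f"{round(q*1000)}:{int(w)}" for q,w in zip(r,v)))
# things in the closed tray: predicted pixel of plate tops / can top now
for nm,p in(("can",c+ax*.124+ay*.142+[0,0,.066]),)+tuple((f"pl{i}",c+ax*.124+ay*(-.0715+.048*i)+[0,0,.075]) for i in range(4)):
    u=np.round(proj(s,p)).astype(int);print(nm,u,s["image"][u[1]-3:u[1]+4:3,u[0]-6:u[0]+7:2].max(2).tolist())
# bystanders: difference from start
d=cv2.absdiff(s["image"],load("scene0.npz")["image"]).max(2);d=(cv2.medianBlur(d,3)>35).astype(np.uint8)
print([cv2.boundingRect(k) for k in cv2.findContours(d,0,2)[0] if cv2.contourArea(k)>15])
E
```

```text
t: 54.45
tcp_pos: [0.497, 0.0843, 0.1392]
tool_rot: [0.037, 0.99, -0.006, 0.137]
force: [-0.3, -0.3, -0.3]
finger_gap: -0.004
gripper_force: 0.0
0.12 0:203 3:182 6:157 9:146 12:161 15:173 18:180 21:179 24:178 27:177 30:176 33:176 36:177 39:175 42:175 45:177 48:172 51:164 54:154 57:139 60:133 63:132 66:131 69:129 72:128 75:128 78:126
-0.05 0:202 3:179 6:143 9:144 12:154 15:168 18:178 21:183 24:183 27:183 30:184 33:186 36:184 39:183 42:183 45:183 48:175 51:163 54:152 57:141 60:133 63:130 66:131 69:130 72:129 75:130 78:129
0.05 0:163 3:164 6:165 9:166 12:167 15:166 18:165 21:167 24:169 27:169 30:172 33:182 36:194 39:209 42:209 45:192 48:155 51:149 54:156 57:170 60:181 63:192 66:198 69:183 72:160 75:139 78:129
can [408 228] [[76, 76, 74, 143, 219, 218, 219], [106, 74, 76, 78, 116, 204, 218], [128, 128, 112, 87, 80, 86, 115]]
pl0 [346 241] [[115, 121, 132, 142, 144, 147, 122], [122, 111, 124, 145, 147, 122, 125], [123, 119, 122, 132, 151, 131, 124]]
pl1 [360 238] [[123, 121, 125, 144, 145, 143, 120], [119, 118, 119, 139, 146, 129, 124], [123, 121, 119, 131, 151, 132, 125]]
pl2 [375 234] [[116, 122, 138, 145, 144, 130, 116], [115, 121, 132, 148, 133, 119, 122], [117, 121, 116, 145, 143, 125, 122]]
pl3 [388 231] [[118, 116, 125, 145, 145, 120, 120], [117, 115, 117, 140, 148, 112, 119], [119, 119, 118, 125, 150, 133, 109]]
[(271, 245, 19, 26), (189, 225, 24, 17), (216, 219, 24, 17), (401, 218, 10, 14), (334, 215, 71, 18), (242, 213, 24, 17), (383, 210, 23, 7), (268, 207, 23, 17), (328, 206, 12, 6), (117, 137, 192, 77), (269, 132, 23, 11), (245, 121, 8, 9), (57, 55, 7, 10), (210, 6, 41, 8), (201, 0, 200, 209), (220, 0, 28, 7), (41, 0, 98, 164)]
```

```bash
python3 -c "
from station import order
print(order.sign_off())"
```

```text
the job is handed in; nothing more can be done
None
```

All four plates are standing in the tray slots, the canister is in its bay, and the tray is pushed home past its detent. The job is handed in at about 54 s; the system gave no verdict.

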